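Pack the glass slabs away and snap the lid shut

TASK

Put the glass mixing slabs away: lay every green glass slab flat in the white carrier, set down gently, with one blue separator sheet between each slab and the next (no sheet below the lowest slab; a sheet that is not needed may stay on the worktop). Then put the grey lid on and press its four orange snap tabs until every one is fully home, without disturbing the jars nearby.

Things in the scene. Friction and masses are not known exactly. Their poses are not given: they have to be found in the camera images.
- carrier: White slab carrier, fixed, 114 (its x) x 78 (y) x 56 mm; origin at the centre of its underside. Floor top at z = 8 mm, inside 102 x 66 mm, 6 mm walls, corner posts up to z = 56 mm; end walls (+-x) low between the posts (28 mm); long sides (+-y) open for fingers over the middle 62 mm, where the floor is only 54 mm wide. Slabs and sheets lie with their x along its x.
- slab_a: Green glass mixing slab, 96 (its x) x 60 (its y) x 10 mm, 0.14 kg, lying flat; origin at its centre. All slabs are alike; two or three are present (reading None from the start: absent). Best gripped across its 60 mm width, by the middle of its long edges; in the carrier it has 3 mm of play all round.
- slab_b: Green glass mixing slab, 96 (its x) x 60 (its y) x 10 mm, 0.14 kg, lying flat; origin at its centre. All slabs are alike; two or three are present (reading None from the start: absent). Best gripped across its 60 mm width, by the middle of its long edges; in the carrier it has 3 mm of play all round.
- slab_c: Green glass mixing slab, 96 (its x) x 60 (its y) x 10 mm, 0.14 kg, lying flat; origin at its centre. All slabs are alike; two or three are present (reading None from the start: absent). Best gripped across its 60 mm width, by the middle of its long edges; in the carrier it has 3 mm of play all round.
- sheet_a: Blue stiff ribbed plastic separator sheet, 96 (its x) x 60 (its y) x 5 mm, 0.04 kg, lying flat; origin at its centre. The two sheets are alike and both are always present. Gripped like a slab, across its 60 mm width.
- sheet_b: Blue stiff ribbed plastic separator sheet, 96 (its x) x 60 (its y) x 5 mm, 0.04 kg, lying flat; origin at its centre. The two sheets are alike and both are always present. Gripped like a slab, across its 60 mm width.
- lid: Grey lid: plate 120 (its x) x 84 (y) x 8 mm, 0.25 kg, under it a plug 96 x 60 x 6 mm that drops between the posts with 3 mm play; origin at the centre of the plate's underside (6 mm over the worktop at the start, 56 mm over the carrier's origin when seated), z up. Its x lies along the carrier's x, either way round. Over three slabs the plug has 2 mm clearance.
- lid_handle (a point): Centre of the black bar handle on the lid: bar 52 mm along the lid's x, 14 mm wide (y), 12 mm high, centre 24 mm above the plate's underside; grip it across its 14 mm.
- tab_1 (a joint): Orange snap tab 1 at the lid's +x, +y corner: 0 = up, 0.008 m = pressed home. It moves straight down against a steady 6 N or so, does not spring back, and stays where it is left, so press it all the way to its stop.
- tab_1_top (a point): Centre of the top face (22 x 18 mm) of snap tab 1, at 46 mm in +x and 30 mm in +y of the lid's origin; it stands 9.5 mm above the lid's plate when up, 1.5 mm when home.
- tab_2 (a joint): Orange snap tab 2 at the lid's +x, -y corner: 0 = up, 0.008 m = pressed home. It moves straight down against a steady 6 N or so, does not spring back, and stays where it is left, so press it all the way to its stop.
- tab_2_top (a point): Centre of the top face (22 x 18 mm) of snap tab 2, at 46 mm in +x and 30 mm in -y of the lid's origin; it stands 9.5 mm above the lid's plate when up, 1.5 mm when home.
- tab_3 (a joint): Orange snap tab 3 at the lid's -x, -y corner: 0 = up, 0.008 m = pressed home. It moves straight down against a steady 6 N or so, does not spring back, and stays where it is left, so press it all the way to its stop.
- tab_3_top (a point): Centre of the top face (22 x 18 mm) of snap tab 3, at 46 mm in -x and 30 mm in -y of the lid's origin; it stands 9.5 mm above the lid's plate when up, 1.5 mm when home.
- tab_4 (a joint): Orange snap tab 4 at the lid's -x, +y corner: 0 = up, 0.008 m = pressed home. It moves straight down against a steady 6 N or so, does not spring back, and stays where it is left, so press it all the way to its stop.
- tab_4_top (a point): Centre of the top face (22 x 18 mm) of snap tab 4, at 46 mm in -x and 30 mm in +y of the lid's origin; it stands 9.5 mm above the lid's plate when up, 1.5 mm when home.
- small_jar: Bystander: small jar with white cap, 31 mm wide, 32 mm high, origin at the centre of its underside.
- gel_jar: Bystander: jar with blue band and black cap, 39 mm wide, 81 mm high, origin at the centre of its underside.
- powder_jar: Bystander: white jar, 41 mm wide, 66 mm high, origin at the centre of its underside.
Not all that is in view belongs to the job. Leave any purple look-alike of the lid alone.

How it is judged (in metres and radians):
On the way, in this order (a step that is already met when the one before it is completed fails the run):
1. all the slabs lie in the carrier with a sheet between each two, the lid still off (horizontal distance between each of slab_a, slab_b, slab_c and carrier below 0.008 m and angle between each of slab_a, slab_b, slab_c's own z axis and vertical below 0.06 rad and (z of slab_a in the frame of carrier between 0.0105 and 0.0155 m or z of slab_a in the frame of carrier between 0.0255 and 0.0305 m or z of slab_a in the frame of carrier between 0.0405 and 0.0455 m) and (z of slab_b in the frame of carrier between 0.0105 and 0.0155 m or z of slab_b in the frame of carrier between 0.0255 and 0.0305 m or z of slab_b in the frame of carrier between 0.0405 and 0.0455 m) and (z of slab_c in the frame of carrier between 0.0105 and 0.0155 m or z of slab_c in the frame of carrier between 0.0255 and 0.0305 m or z of slab_c in the frame of carrier between 0.0405 and 0.0455 m) and ((horizontal distance between sheet_a and carrier below 0.008 m and angle between sheet_a's own z axis and vertical below 0.06 rad) or horizontal distance between sheet_a and carrier above 0.09 m) and ((horizontal distance between sheet_b and carrier below 0.008 m and angle between sheet_b's own z axis and vertical below 0.06 rad) or horizontal distance between sheet_b and carrier above 0.09 m) and horizontal distance between lid and carrier above 0.05 m), for 0.2 s.
2. the lid is seated on the carrier (horizontal distance between lid and carrier below 0.006 m and angle between the x axis of lid and the x axis of carrier, either way round below 0.12 rad and angle between lid's own z axis and vertical below 0.04 rad and z of lid in the frame of carrier between 0.0535 and 0.0585 m), for 0.2 s.
3. all four snap tabs are fully home (value of joint each of tab_1, tab_2, tab_3, tab_4 above 0.0062 m), for 0.2 s.
At the end, for the whole second after the job is handed in: Slabs flat and centred in the carrier (8 mm, 0.06 rad), at heights (2.5 mm) with exactly one sheet between each two and none below; every sheet in the carrier or over 90 mm away; lid seated (6 mm sideways, 2.5 mm in height, 0.12 rad) and all four tabs pressed over 6.2 of 8 mm (all of step 2 and all of step 3 and horizontal distance between each of slab_a, slab_b, slab_c and carrier below 0.008 m and angle between each of slab_a, slab_b, slab_c's own z axis and vertical below 0.06 rad and (z of slab_a in the frame of carrier between 0.0105 and 0.0155 m or z of slab_a in the frame of carrier between 0.0255 and 0.0305 m or z of slab_a in the frame of carrier between 0.0405 and 0.0455 m) and (z of slab_b in the frame of carrier between 0.0105 and 0.0155 m or z of slab_b in the frame of carrier between 0.0255 and 0.0305 m or z of slab_b in the frame of carrier between 0.0405 and 0.0455 m) and (z of slab_c in the frame of carrier between 0.0105 and 0.0155 m or z of slab_c in the frame of carrier between 0.0255 and 0.0305 m or z of slab_c in the frame of carrier between 0.0405 and 0.0455 m) and ((horizontal distance between sheet_a and carrier below 0.008 m and angle between sheet_a's own z axis and vertical below 0.06 rad) or horizontal distance between sheet_a and carrier above 0.09 m) and ((horizontal distance between sheet_b and carrier below 0.008 m and angle between sheet_b's own z axis and vertical below 0.06 rad) or horizontal distance between sheet_b and carrier above 0.09 m)); the robot touches nothing.
It fails at once if one of the three jars beside the work is moved more than 4 cm or knocked over (distance of any of small_jar, gel_jar, powder_jar from where it was at the start of the episode above 0.04 m or angle between any of small_jar, gel_jar, powder_jar's own z axis and vertical above 0.6 rad).
It fails at once if a glass slab strikes the carrier hard (over 60 N): glass is to be set down gently (contact force between any of slab_a, slab_b, slab_c and carrier above 60 N).
Of slab_a, slab_b, slab_c only 2 to 3 are there at a start; the rules pass over those that are not, and their reading is None.
At some moment in a run one of sheet_a, sheet_b, lid may be knocked a few centimetres aside while the robot is not near it.
It also fails if it takes over 210 s, if anything falls off the work surface, if the arm or the gripper's body presses on something with over 40 N, if the wrist force passes 120 N, or if a joint passes its speed limit or range.

ROBOT

A 7-joint arm with a two-finger parallel gripper is mounted at the origin on a cart in front of the work surface, level with it; the furniture and walls round the work are solid. World frame = base frame: x ahead of the robot, y to its left, z up, the work surface at z = 0. Lengths are in mm, angles in rad, forces in N, time in s.
With the tool pointing down it reaches from about 400 to 875 mm from the base axis. Payload 4.4 kg.
Tool frame: the origin (TCP) lies at the very end of the fingers, on their centre line; the grasp point (between the pads) lies 19 mm behind it; y points along the fingers, x is the direction in which the jaws open and shut, and the axes are right-handed (so a half turn about y gives the same grasp; the last joint's range is limited). The gripper opens to 85 mm and grips with 20 to 120 N. Pads are 22 mm wide; open, the fingers measure 114 mm over their backs; the gripper's body (76 mm by 85 mm) begins 54 mm behind the grasp point. The pads swing forward as they close: fully open they stand 13 mm farther back than shut.
Start: joints at [1.14, 0.628, 0.038, 1.517, -0.027, 0.996, -0.02], TCP at [231.924, -607.231, 231.313] pointing down, gripper open.
Joint ranges: [-3.06, 3.06], [-0.37, 2.12], [-1.25, 1.32], [0.18, 2.47], [-1.1, 4.24], [0.23, 1.98], [-2.94, 2.94]. Speed limits (rad/s): [2.57, 2.57, 3.14, 3.14, 3.14, 3.14, 3.14].

INTERFACE

Orientations are given as [roll, pitch, yaw] about the fixed x, y, z axes, in that order (R = Rz(yaw) Ry(pitch) Rx(roll)).
In Python, from cell import readout, eyes, finish_job gives the robot as it stands. The module is installed in compiled form; this text tells all that it offers.
- The arm moves only by the tool apply_moves, never from a script. Its argument "commands" is a list that holds one entry, the list of rows, each a list of 6 numbers: the shift along the tool's x, y, z in units of 0.04 m (1.0 is 0.04 m), then the turn, a rotation vector about the tool's x, y, z in units of 5 degrees (1.0 is 5 degrees). A call has 1 to 8 rows; each row shifts and turns the pose as measured when the row begins, along the tool's axes as they then stand; what a row does not reach is not made up. A row lasts 1/12 s, in which the tool goes at most 41.7 mm and 7.16 degrees, less where a joint would pass 70% of its speed; a pose out of reach is approached as far as the arm can. A call with a number of a shift or a turn outside -1 to 1 is refused whole. A call with a gripper value outside its range is refused whole. "claw" is the finger opening in mm, from 0 to 85.4, set as the call begins (left out, the last holds). The fingers move at their own pace and stop on an object; the grip force is fixed at half the most. Time passes only in rows, so rows that do not move let the fingers close. It gives the time, the measured TCP pose, the force and the opening at its end, in the units of the state.
- readout.read_state(): the state, without advancing time (a new reading comes with each control period).
- eyes.get_image(name): name is "scene" or "top" or "wrist"; returns a dict with "image" (400x640x3 uint8, red, green, blue), "mtx" (3x3 intrinsics, pixels), "k1" (the pictures are not rectified: a ray, as slopes to the right and down, at radius r is drawn at 1 + k1 r^2 times it, then the intrinsics apply), "rvec" (rotation vector, rad) and "tvec" (3), from world to camera coordinates, as OpenCV has them. Camera axes: x right, y down, z forward; pixel columns grow to the right and rows downward; lengths in mm; the calibration is good to about 2 mm. A picture is of the moment at which its call begins. There is no depth.
- finish_job(): hands the job in, once; it reports no verdict.
The state is a dict: "clock": time; "qpos": joint angles; "qd": joint speeds; "tau": joint torques, N m; "eef_pos": TCP position; "tool_rot": TCP orientation; "force": force on the tool from outside, world axes, zero at the start; "torque": the same for the moment, N m; "width": finger opening in mm.
Only numpy, scipy, OpenCV 4.12 (cv2) and the standard library are available. Lean on these libraries where they do the work, as an engineer would, in place of code of your own. Each camera call takes 0.05 s, during which the arm holds its last target. There are 200 camera calls.

## Working session

There is one attempt and no reset: what is moved stays moved. The work goes in short steps, Python scripts to look and compute and a tool call to move; the robot and the scene stay as the last step left them, time stands still between calls to the robot, and variables do not carry over. Pictures are saved under pics/ and viewed, about 12 in all and at most 16, crops included, and the job is handed in when it is done.

Besides the shell and the picture viewer there is one more tool, called after ">>>" as name(argument=value, ...) on one line, values as JSON. apply_moves: Moves the arm, as the interface text tells. Shifts and turns lie within -1 to 1; 1 stands for 0.04 m of shift or 5 degrees of turn. Its arguments: {"type":"object","properties":{"commands":{"type":"array"},"claw":{"type":"number"}},"required":["commands"]}

```bash
mkdir -p pics; cat > h.py <<'E'
import numpy as np, cv2, json
from scipy.spatial.transform import Rotation as R
from cell import readout, eyes
def shot(n, fn=None):
    d=eyes.get_image(n); 
    if fn: cv2.imwrite('pics/'+fn+'.png', cv2.cvtColor(d['image'],cv2.COLOR_RGB2BGR))
    return d
def dist(d): return np.array([float(d['k1']),0,0,0,0],float)
def und(d,px):
    px=np.atleast_2d(np.array(px,float)); K=np.array(d['mtx'])
    s=(px-[K[0,2],K[1,2]])/[K[0,0],K[1,1]]
    u=s.copy()
    for _ in range(30): u=s/(1+d['k1']*(u**2).sum(1,keepdims=True))
    return u
def world(d,px,z):
    Rm=R.from_rotvec(np.array(d['rvec']).ravel()).as_matrix(); t=np.array(d['tvec']).ravel()
    u=und(d,px); r=np.c_[u,np.ones(len(u))]@Rm; c=-Rm.T@t
    return c+r*((z-c[2])/r[:,2])[:,None]
def proj(d,P):
    p,_=cv2.projectPoints(np.atleast_2d(np.array(P,float)),np.array(d['rvec'],float).ravel(),np.array(d['tvec'],float).ravel(),np.array(d['mtx'],float),dist(d)); return p[:,0]
def st():
    s=readout.read_state(); return s
def box(cx,cy,yaw,l,w):
    c,s=np.cos(yaw),np.sin(yaw); return [[cx+c*a-s*b,cy+s*a+c*b] for a,b in((l/2,w/2),(l/2,-w/2),(-l/2,-w/2),(-l/2,w/2))]
def go(x,y,z,yaw=None,step=0.9):
    "rows to reach tcp (x,y,z) pointing down, tool x at given yaw"
    s=st(); Rm=R.from_euler('xyz',s['tool_rot']).as_matrix(); d=Rm.T@(np.array([x,y,z])-s['eef_pos'])/40
    print('tool delta units',d.round(2))
E
python3 - <<'E'
from h import *
s=st(); print({k:np.round(v,3).tolist() for k,v in s.items()}); print(R.from_euler('xyz',s['tool_rot']).as_matrix().round(3))
for n in('scene','top','wrist'):
    d=shot(n,n+'0'); Rm=R.from_rotvec(np.array(d['rvec']).ravel()).as_matrix(); print(n,(-Rm.T@np.array(d['tvec']).ravel()).round(),Rm[2].round(2),np.array(d['mtx'])[0,0],d['k1'])
E
```

```text
{'clock': 0.0, 'qpos': [1.14, 0.629, 0.038, 1.518, -0.027, 0.996, -0.02], 'qd': [-0.002, 0.0, 0.0, -0.001, 0.001, -0.0, -0.0], 'tau': [0.001, -56.339, 1.227, -19.344, 0.011, 0.01, -0.0], 'eef_pos': [231.726, -606.626, 230.405], 'tool_rot': [-1.571, 0.002, -1.206], 'force': [-0.048, -0.303, 0.123], 'torque': [0.038, -0.044, 0.021], 'width': 85.707}
[[ 0.357 -0.001  0.934]
 [-0.934  0.002  0.357]
 [-0.002 -1.    -0.   ]]
scene [-37. 536. 771.] [ 0.56 -0.45 -0.69] 366.9035388981956 -0.0718729516224721
top [ 455.   65. 1321.] [ 0.06 -0.01 -1.  ] 412.70038184507365 -0.03745089949815213
wrist [ 302. -581.  373.] [-0.28 -0.1  -0.96] 330.1535641872198 0.006933224041404495
```

View pics/top0.png

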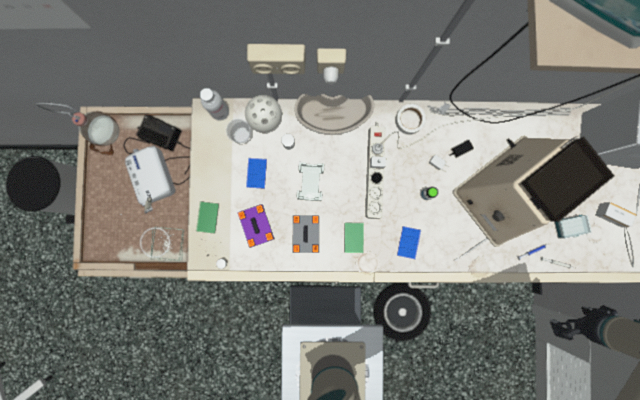

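View pics/scene0.png

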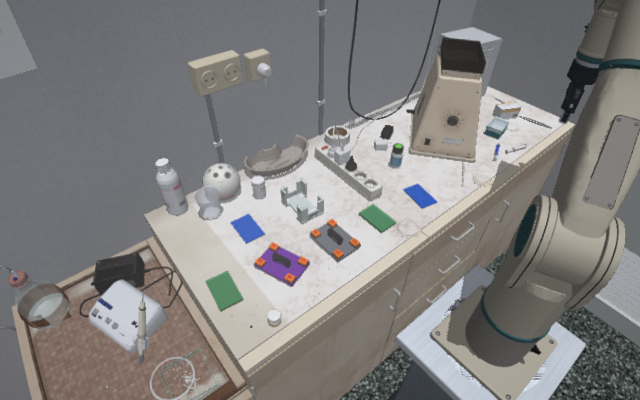

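The top view shows two green slabs at (207,217) and (354,237), and two blue sheets at (257,173) and (409,242). The white carrier is at (310,181) and the grey lid at (306,233). The purple look-alike at (256,226) is to be left alone. Other things that could be confused are the teal boxes at (572,227) and the green-capped jar at (430,193). I'm choosing by colour and size, which I'll check numerically.

```bash
cat >> h.py <<'E'
def seg(d,col):
    h=cv2.cvtColor(d['image'],cv2.COLOR_RGB2HSV)
    lo,hi={'green':((50,90,40),(90,255,255)),'blue':((102,130,60),(122,255,255)),'orange':((3,170,150),(18,255,255)),'purple':((125,100,50),(150,255,255))}[col]
    return cv2.inRange(h,lo,hi)
def rects(d,col,z,amin=60):
    cs,_=cv2.findContours(seg(d,col),cv2.RETR_EXTERNAL,cv2.CHAIN_APPROX_NONE); out=[]
    for c in cs:
        if cv2.contourArea(c)<amin: continue
        W=world(d,c[:,0,:],z)[:,:2].astype(np.float32); (cx,cy),(a,b),ang=cv2.minAreaRect(W)
        if a<b: a,b,ang=b,a,ang+90
        out.append((c[:,0].mean(0).round(1).tolist(),round(cx,1),round(cy,1),round(a,1),round(b,1),round((ang+90)%180-90,1)))
    return out
E
python3 - <<'E'
from h import *
d=shot('top')
for c,z in(('green',8),('blue',4),('orange',20),('purple',14)):
    for r in rects(d,c,z,8): print(c,r)
img=cv2.cvtColor(d['image'],cv2.COLOR_RGB2BGR)[95:285,190:450]
cv2.imwrite('pics/crop1.png',cv2.resize(img,None,fx=3,fy=3,interpolation=cv2.INTER_CUBIC))
E
```

```text
green ([353.7, 237.3], 429.5, -65.0, 85.7, 54.2, 0.3)
green ([207.3, 216.8], 490.4, 400.8, 90.5, 54.3, -5.8)
green ([432.0, 191.8], 577.1, -317.0, 26.0, 25.9, -0.5)
green ([632.8, 32.6], 1130.2, -1016.6, 47.6, 12.8, 73.6)
green ([634.9, 3.9], 1237.2, -1034.1, 60.4, 33.9, 47.0)
green ([600.7, 13.9], 1191.9, -907.1, 200.1, 20.3, 60.1)
blue ([536.3, 249.4], 395.8, -657.8, 55.1, 5.5, -66.7)
blue ([408.5, 242.1], 415.5, -241.5, 91.8, 55.4, -11.5)
blue ([256.1, 172.9], 633.6, 248.3, 91.3, 55.4, -3.1)
orange ([315.0, 248.0], 395.7, 57.2, 18.8, 12.6, 0.5)
orange ([296.0, 248.0], 395.2, 116.8, 18.8, 12.6, 0.7)
orange ([250.8, 242.3], 411.5, 258.5, 19.9, 14.9, 19.5)
orange ([269.0, 236.1], 431.5, 201.9, 18.9, 15.9, 19.3)
orange ([315.0, 219.0], 486.7, 58.0, 18.9, 12.6, 0.5)
orange ([296.0, 219.0], 486.2, 117.9, 18.9, 12.6, 0.7)
orange ([241.6, 214.8], 497.7, 289.6, 18.0, 13.9, 19.5)
orange ([259.4, 208.7], 518.2, 233.5, 20.0, 15.9, 19.1)
purple ([255.5, 225.6], 465.1, 246.2, 115.3, 79.9, 19.3)
```

View pics/crop1.png

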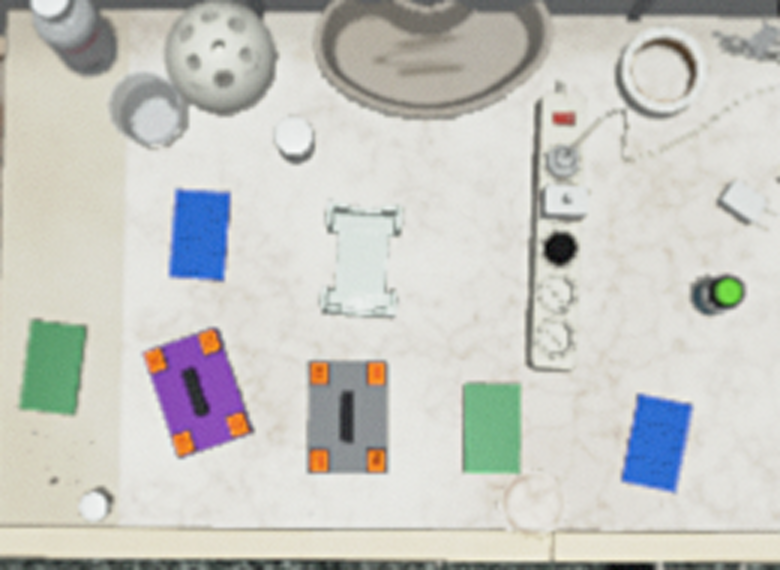

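The crop shows exactly two slabs (crop px 492,427 and 53,367), two sheets (200,235 and 657,443), the grey lid (347,417) and the carrier (362,260). So the job is slab, sheet, slab. First move is over the slab at about (430,-65).

>>> apply_moves(commands=[[[0,0,0,0,0.85,0],[0,0,0,0,0.85,0],[0,0,0,0,0.85,0],[0,0,0,0,0.85,0],[0,0,0,0,0.85,0],[-0.8,0,0.2,0,0,0],[-0.9,0,0.3,0,0,0],[-0.9,0,0.3,0,0,0]]], claw=70)

```text
clock: 0.87
eef_pos: [260.7, -508.3, 227.6]
tool_rot: [-1.576, -0.003, -1.609]
force: [0.5, 0.2, -0.4]
width: 70.0
```

>>> apply_moves(commands=[[[-0.9,0,0.33,0,0,0],[-0.9,0,0.33,0,0,0],[-0.9,0,0.33,0,0,0],[-0.9,0,0.33,0,0,0],[-0.9,0,0.33,0,0,0],[-0.9,0,0.33,0,0,0],[-0.9,0,0.33,0,0,0],[-0.9,0,0.33,0,0,0]]])

```text
clock: 1.53
eef_pos: [379.3, -211.2, 225.9]
tool_rot: [-1.575, -0.003, -1.614]
force: [0.8, -0.1, -0.8]
width: 70.0
```

>>> apply_moves(commands=[[[-0.9,0.3,0.36,0,-0.5,0],[-0.9,0.3,0.32,0,0,0],[-0.9,0.3,0.32,0,0,0],[-0.9,0.3,0.32,0,0,0],[0,0,0,0,0,0],[0,0,0,0,0,0]]])

```text
clock: 2.03
eef_pos: [439.1, -52.2, 177.1]
tool_rot: [-1.567, -0.001, -1.552]
force: [-0.7, -0.7, -0.3]
width: 69.9
```

```bash
cat >> h.py <<'E'
def plan(x,y,z,yaw):
    "tool-frame shift (units) and turn (units) to tcp pose, tool down, tool z axis at heading yaw (deg)"
    s=st(); Rm=R.from_euler('xyz',s['tool_rot']).as_matrix()
    a=np.radians(yaw); Z=np.array([np.cos(a),np.sin(a),0]); Y=np.array([0,0,-1.]); T=np.c_[np.cross(Y,Z),Y,Z]
    rv=R.from_matrix(Rm.T@T).as_rotvec(degrees=True)/5
    v=np.array([x,y,z])-s['eef_pos']
    print('pos',np.round(s['eef_pos'],1),'F',np.round(s['force'],1),'t',round(s['clock'],2),'\n shift now-axes',(Rm.T@v/40).round(2),'| final-axes',(T.T@v/40).round(2),'| turn',rv.round(2))
E
python3 - <<'E'
from h import *
d=shot('wrist','w1')
for c,z in(('green',10),('orange',20),('blue',5)):
    for r in rects(d,c,z,200): print(c,r)
plan(430,-65,60,0)
E
```

```text
green ([337.5, 191.7], 431.5, -66.4, 94.6, 58.5, -0.4)
orange ([209.4, 231.5], 394.7, 57.7, 19.8, 16.5, 1.0)
orange ([146.8, 230.6], 394.8, 118.1, 19.7, 16.4, 1.0)
orange ([47.5, 191.4], 432.1, 204.5, 20.6, 16.5, 19.0)
orange ([199.9, 134.0], 487.6, 58.3, 20.8, 16.7, 0.0)
orange ([131.3, 132.9], 487.3, 118.8, 20.8, 16.7, 1.1)
blue ([512.8, 208.2], 416.9, -241.4, 94.8, 60.3, -11.4)
pos [439.3 -51.8 177.2] F [ 0.9  0.9 -0.6] t 2.08 
 shift now-axes [ 0.33  2.93 -0.25] | final-axes [ 0.33  2.93 -0.23] | turn [-0.04  0.21  0.  ]
```

View pics/w1.png

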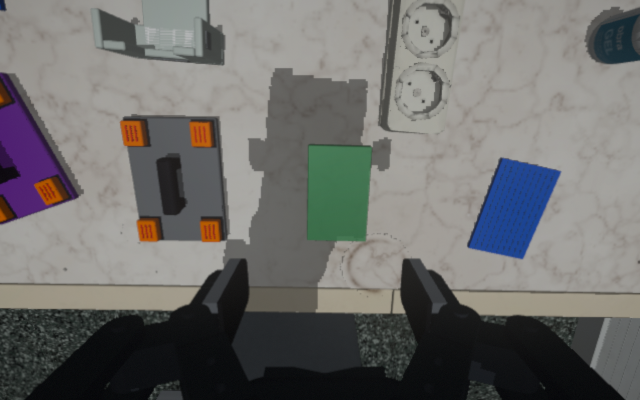

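The wrist view shows the slab centred at px (337,192), 94.6 x 58.5 mm at (431.5,-66.4), which agrees with the top view. The lid's tabs give lid yaw ≈ 0.7°, centre (441,88). Descending.

>>> apply_moves(commands=[[[0.36,0.6,-0.2,0,0.22,0],[0,0.8,0,0,0,0],[0,0.8,0,0,0,0],[0,0.8,0,0,0,0],[0,0.3,0,0,0,0],[0,0,0,0,0,0]]])

```text
clock: 2.58
eef_pos: [431.6, -73.2, 51.0]
tool_rot: [-1.571, 0.001, -1.583]
force: [0.6, -0.4, 0.3]
width: 70.3
```

```bash
python3 - <<'E'
from h import *
d=shot('wrist','w2')
for r in rects(d,'green',10,200): print(r)
plan(431.5,-66.4,10,0)
E
```

```text
([311.7, 229.4], 431.6, -66.5, 94.9, 59.0, -0.7)
pos [431.1 -73.8  51.5] F [-0.7 -1.4 -0. ] t 2.63 
 shift now-axes [-0.18  1.04  0.01] | final-axes [-0.18  1.04  0.01] | turn [ 0.   -0.15 -0.  ]
```

>>> apply_moves(commands=[[[-0.17,0,0,0,-0.2,0],[0,0,0,0,0,0],[0,0.5,0,0,0,0],[0,0.4,0,0,0,0],[0,0,0,0,0,0]]])

```text
clock: 3.05
eef_pos: [432.1, -67.2, 37.0]
tool_rot: [-1.569, 0.006, -1.569]
force: [-0.4, 0.3, -0.1]
width: 70.1
```

>>> apply_moves(commands=[[[0,0.1,0,0,0,0],[0,0.1,0,0,0,0],[0,0,0,0,0,0]]])

```text
clock: 3.3
eef_pos: [434.2, -67.2, 32.0]
tool_rot: [-1.563, 0.005, -1.569]
force: [0.3, 0.1, -0.4]
width: 69.7
```

```bash
python3 - <<'E'
from h import *
s=st(); print(np.round(s['qpos'],3),np.round(s['qd'],3)); plan(431.5,-66.4,8,0)
E
```

```text
[-0.071  0.736  0.244  2.248 -0.8    0.236 -0.673] [-0.004 -0.038  0.006 -0.005  0.071  0.013 -0.074]
pos [434.2 -67.2  32. ] F [ 0.3  0.1 -0.4] t 3.3 
 shift now-axes [-0.02  0.6  -0.07] | final-axes [-0.02  0.6  -0.07] | turn [-0.08  0.02 -0.05]
```

>>> apply_moves(commands=[[[0,0.2,0,0,0,0],[0,0.2,0,0,0,0],[0,0,0,0,0,0]]])

```text
clock: 3.55
eef_pos: [436.5, -67.0, 19.0]
tool_rot: [-1.558, 0.006, -1.568]
force: [-0.4, 0.1, -0.8]
width: 70.2
```

```bash
python3 - <<'E'
from h import *
s=st(); print(np.round(s['qpos'],3),np.round(s['qd'],3)); plan(431.5,-66.4,8,0)
E
```

```text
[-0.096  0.772  0.282  2.251 -1.018  0.239 -0.457] [ 0.004 -0.048 -0.003 -0.003  0.12   0.012 -0.128]
pos [436.5 -67.   19. ] F [-0.4  0.1 -0.8] t 3.55 
 shift now-axes [-0.01  0.27 -0.13] | final-axes [-0.01  0.27 -0.13] | turn [-0.15  0.03 -0.07]
```

Joint 6 sits at its lower limit here, so a small tilt with the fingers towards the base will free it.

>>> apply_moves(commands=[[[0,0,-0.05,-0.6,0,0],[0,0,-0.05,-0.6,0,0],[0,0,0,0,0,0]]])

```text
clock: 3.8
eef_pos: [430.5, -66.6, 21.7]
tool_rot: [-1.67, 0.008, -1.572]
force: [1.2, -0.5, -0.8]
width: 70.1
```

```bash
python3 - <<'E'
from h import *
s=st(); print(np.round(s['qpos'],3),np.round(s['qd'],3)); plan(431.5,-66.4,8,0)
E
```

```text
[-0.236  0.829  0.497  2.168 -0.873  0.47  -0.603] [ 0.002 -0.035  0.011  0.047 -0.039 -0.028  0.054]
pos [430.5 -66.6  21.7] F [ 1.2 -0.5 -0.8] t 3.8 
 shift now-axes [-0.    0.34  0.06] | final-axes [-0.    0.34  0.02] | turn [ 1.14 -0.   -0.1 ]
```

>>> apply_moves(commands=[[[0,0.2,0.04,0,0,-0.1],[0,0.15,0.02,0,0,0],[0,0,0,0,0,0]]])

```text
clock: 4.05
eef_pos: [432.1, -66.6, 7.9]
tool_rot: [-1.666, -0.002, -1.57]
force: [-0.2, 0.8, -0.1]
width: 70.0
```

>>> apply_moves(commands=[[[0,0.08,0,0,0,0],[0,0.04,0,0,0,0],[0,0,0,0,0,0]]])

```text
clock: 4.3
eef_pos: [430.0, -66.5, 2.6]
tool_rot: [-1.667, -0.0, -1.572]
force: [0.2, -0.5, 0.2]
width: 70.2
```

```bash
python3 - <<'E'
from h import *
d=shot('wrist','w3')
for r in rects(d,'green',10,200): print(r)
plan(431.5,-66.4,3,0)
E
```

```text
([322.3, 258.8], 432.4, -66.5, 96.4, 58.9, -0.4)
pos [429.9 -66.6   2.7] F [ 0.4 -0.3  0.1] t 4.35 
 shift now-axes [-0.01 -0.01  0.04] | final-axes [-0.01 -0.01  0.04] | turn [ 1.1  -0.02  0.01]
```

View pics/w3.png

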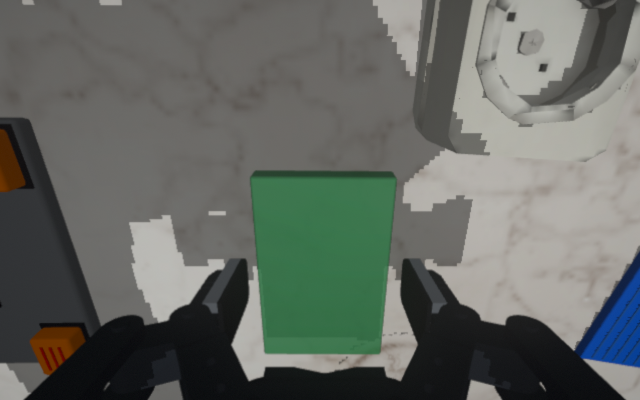

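The fingers straddle the slab evenly, with pads at px (243,265) and (405,265) and slab edges at 258 and 390. I'll check where the tips really are at this opening before closing.

```bash
python3 - <<'E'
from h import *
d=shot('wrist'); s=st(); Rm=R.from_euler('xyz',s['tool_rot']).as_matrix()
for b in(0,5,10,15,40):
  print(b,[proj(d,np.array(s['eef_pos'])+Rm@np.array([x,-b,z]))[0].round().tolist() for x in(-35,-43) for z in(11,-11)])
E
```

```text
0 [[248.0, 248.0], [251.0, 289.0], [231.0, 248.0], [235.0, 289.0]]
5 [[246.0, 252.0], [249.0, 294.0], [228.0, 252.0], [232.0, 295.0]]
10 [[243.0, 257.0], [247.0, 301.0], [225.0, 257.0], [229.0, 301.0]]
15 [[240.0, 262.0], [244.0, 307.0], [221.0, 262.0], [226.0, 307.0]]
40 [[223.0, 295.0], [228.0, 346.0], [200.0, 295.0], [207.0, 346.0]]
```

>>> apply_moves(commands=[[[0,0,0,0,0,0],[0,0,0,0,0,0],[0,0,0,0,0,0],[0,0,0,0,0,0],[0,0,0,0,0,0]]], claw=50)

```text
clock: 4.82
eef_pos: [430.5, -66.8, 4.3]
tool_rot: [-1.665, 0.0, -1.573]
force: [-0.2, 0.1, -1.2]
width: 56.0
```

The tips stand about 10 mm behind the TCP at this opening, so they closed above the slab. Reopening and going lower.

>>> apply_moves(commands=[[[0,0,0,0,0,0],[0,0,0,0,0,0],[0,0,0,0,0,0],[0,0,0,0,0,0],[0,0.15,0,0,0,0],[0,0.12,0,0,0,0],[0,0,0,0,0,0]]], claw=70)

```text
clock: 5.4
eef_pos: [430.2, -67.0, -7.1]
tool_rot: [-1.663, -0.001, -1.573]
force: [0.6, 0.4, 7.2]
width: 69.8
```

>>> apply_moves(commands=[[[0,0,0,0,0,0],[0,0,0,0,0,0],[0,0,0,0,0,0],[0,0,0,0,0,0],[0,0,0,0,0,0]]], claw=50)

```text
clock: 5.82
eef_pos: [432.0, -68.7, -3.8]
tool_rot: [-1.656, 0.0, -1.576]
force: [0.6, -0.2, -1.1]
width: 58.4
```

>>> apply_moves(commands=[[[0,-0.3,0,0,0,0],[0,-0.5,0,0,0,0],[0,-0.5,0,0,0,0],[0,0,0,0,0,0]]])

```text
clock: 6.15
eef_pos: [434.1, -68.5, 46.5]
tool_rot: [-1.664, 0.001, -1.577]
force: [1.0, -0.2, -2.7]
width: 57.9
```

```bash
python3 - <<'E'
from h import *
d=shot('wrist','w4')
for z in(10,50):
  for r in rects(d,'green',z,200): print(z,r)
s=st();print(s['force'],s['width'],np.round(s['qpos'],2)); plan(431.5,-66.4,40,0)
E
```

```text
10 ([324.4, 269.2], 398.3, -69.2, 138.6, 84.2, -0.5)
50 ([324.4, 269.2], 427.3, -69.3, 106.2, 64.5, -0.5)
[-0.58781275 -0.35346932 -1.26554155] 58.46885881963479 [-0.28  0.8   0.56  2.16 -0.83  0.53 -0.64]
pos [433.4 -68.1  45.3] F [-0.6 -0.4 -1.3] t 6.2 
 shift now-axes [-0.04  0.14 -0.04] | final-axes [-0.04  0.13 -0.05] | turn [ 1.09 -0.06 -0.02]
```

View pics/w4.png

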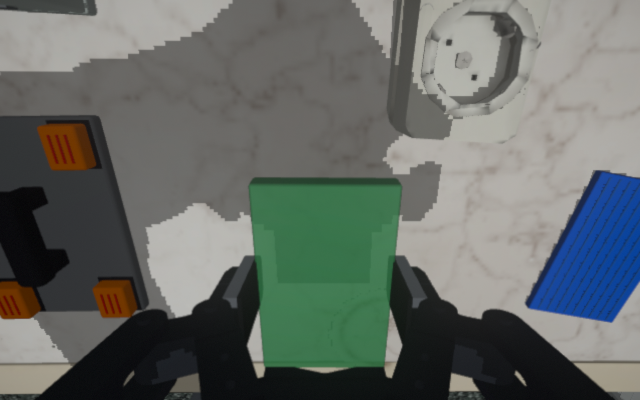

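Slab held: it hangs level between the pads at px (325,270). Moving up to a vantage short of the carrier.

>>> apply_moves(commands=[[[0,-0.8,0,0,0,0],[0,-0.8,0,0,0,0],[-0.6,-0.8,0.3,0,0,0],[-0.7,-0.8,0.4,0,0,0],[-0.7,-0.3,0.4,0,0,0],[-0.7,0,0.3,0,0,0],[0,0,0,0,0,0],[0,0,0,0,0,0]]])

```text
clock: 6.87
eef_pos: [502.8, 45.6, 175.2]
tool_rot: [-1.679, 0.002, -1.577]
force: [-0.3, -1.7, -0.8]
width: 58.1
```

```bash
python3 - <<'E'
from h import *
d=shot('wrist','w5')
plan(600,75,100,0); s=st(); print(s['width'],np.round(s['qpos'],2))
for r in rects(d,'orange',20,200): print(r)
E
```

```text
pos [502.4  46.5 174.7] F [ 0.5  1.3 -2. ] t 6.92 
 shift now-axes [-0.72  1.59  2.62] | final-axes [-0.71  1.87  2.44] | turn [ 1.26 -0.07 -0.04]
58.08828565682136 [-0.64  0.69  0.82  1.89 -0.61  0.95 -1.09]
([55.0, 177.4], 498.5, 291.7, 21.1, 16.5, 20.1)
([111.3, 155.0], 518.8, 234.8, 21.4, 17.0, 20.3)
```

View pics/w5.png

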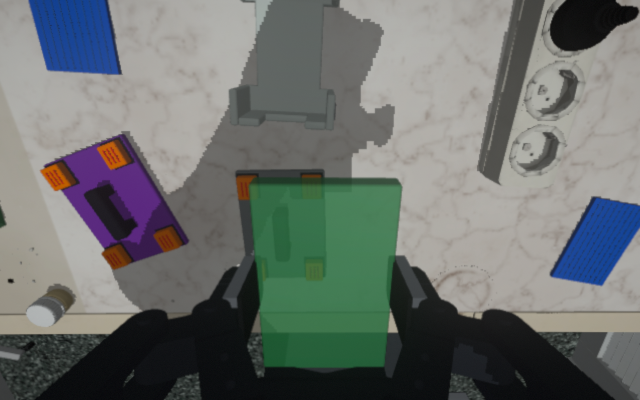

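>>> apply_moves(commands=[[[-0.3,0,0.5,0.2,0,0],[-0.3,0,0.5,0,0,0],[0,0,0,0,0,0],[0,0,0,0,0,0]]])

```text
clock: 7.25
eef_pos: [538.9, 67.5, 165.7]
tool_rot: [-1.672, 0.002, -1.583]
force: [-0.2, -0.3, -0.9]
width: 58.0
```

```bash
python3 - <<'E'
from h import *
d=shot('wrist','w6')
plan(600,75,100,0); s=st(); print(np.round(s['qpos'],2))
img=cv2.cvtColor(d['image'],cv2.COLOR_RGB2BGR)[0:230,180:420]
cv2.imwrite('pics/w6c.png',cv2.resize(img,None,fx=2.6,fy=2.6,interpolation=cv2.INTER_CUBIC))
E
```

```text
pos [538.9  67.6 165.6] F [ 0.9 -0.1 -1.8] t 7.3 
 shift now-axes [-0.2   1.48  1.68] | final-axes [-0.18  1.64  1.53] | turn [ 1.16 -0.14 -0.04]
[-0.64  0.75  0.81  1.81 -0.63  0.98 -1.13]
```

View pics/w6c.png

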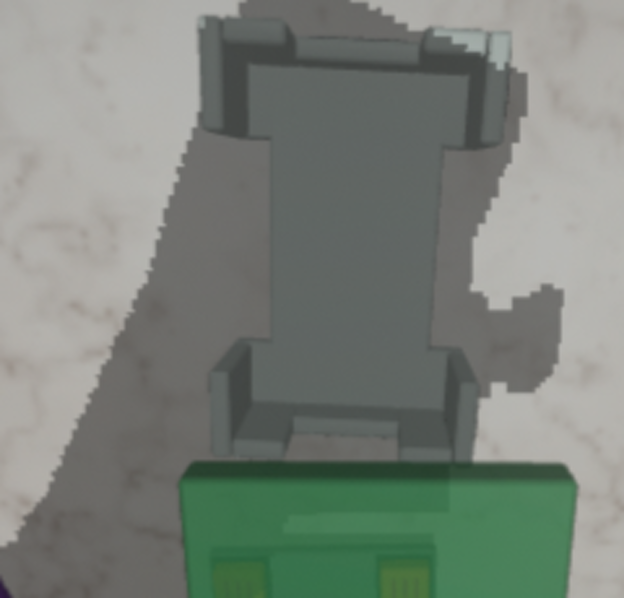

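The crop shows the carrier's floor corners at (250,65), (470,75), (252,404) and (443,410), its step corners at (271,138), (443,148), (271,340) and (430,348), and its far post tops at (200,16) and (510,33). Fitting the pose to these.

```bash
cat > carr.py <<'E'
from h import *
from scipy.optimize import least_squares
def fit(d,px,P,g):
    P=np.array(P,float); px=np.array(px,float)
    def f(v):
        c,s=np.cos(v[2]),np.sin(v[2]); W=np.c_[v[0]+c*P[:,0]-s*P[:,1],v[1]+s*P[:,0]+c*P[:,1],P[:,2]]; return (proj(d,W)-px).ravel()
    r=least_squares(f,g,x_scale=[1,1,.01],loss='soft_l1'); print(r.x[:2].round(1),'deg',np.degrees(r.x[2]).round(2)); print(r.fun.reshape(-1,2).round(1).tolist()); return r.x
E
python3 - <<'E'
from carr import *
d=shot('wrist')
c=np.array([(250,65),(470,75),(252,404),(443,410),(271,138),(443,148),(271,340),(430,348),(200,16),(510,33)])/2.6+[180,0]
P=[(51,33,8),(51,-33,8),(-51,33,8),(-51,-33,8),(31,27,8),(31,-27,8),(-31,27,8),(-31,-27,8),(57,39,56),(57,-39,56)]
fit(d,c,P,[600,75,0])
E
```

```text
[605.4  73.4] deg -3.38
[[-0.2, 0.1], [-0.2, 0.7], [0.4, -1.5], [0.1, -0.5], [-0.5, 0.8], [0.5, 0.4], [-0.3, 1.0], [0.0, 0.8], [-0.9, -0.8], [2.0, -0.9]]
```

```bash
cat >> h.py <<'E'
def plan(x,y,z,yaw,tilt=0):
    s=st(); Rm=R.from_euler('xyz',s['tool_rot']).as_matrix()
    a=np.radians(yaw); Z=np.array([np.cos(a),np.sin(a),0]); Y=np.array([0,0,-1.]); T=np.c_[np.cross(Y,Z),Y,Z]@R.from_euler('x',tilt,degrees=True).as_matrix()
    rv=R.from_matrix(Rm.T@T).as_rotvec(degrees=True)/5
    v=np.array([x,y,z])-s['eef_pos']
    print('pos',np.round(s['eef_pos'],1),'F',np.round(s['force'],1),'w',round(s['width'],1),'t',round(s['clock'],2),'\n now-axes',(Rm.T@v/40).round(2),'| final-axes',(T.T@v/40).round(2),'| turn',rv.round(2),'| up(1u) in tool',(Rm.T@[0,0,1]).round(2))
E
python3 -c "
from h import *
plan(605.2,73.4,110,-3.4,-5.2)"
```

```text
pos [538.8  67.5 166. ] F [ 0.5 -0.4 -1.8] w 57.7 t 7.35 
 now-axes [-0.17  1.23  1.79] | final-axes [-0.25  1.24  1.77] | turn [0.12 0.53 0.02] | up(1u) in tool [-0.   -0.99 -0.1 ]
```

>>> apply_moves(commands=[[[0,0,0,0.12,0.5,0],[-0.12,0,0.6,0,0,0],[-0.12,0.3,0.6,0,0,0],[0,0.4,0.5,0,0,0],[0,0.4,0,0,0,0],[0,0,0,0,0,0],[0,0,0,0,0,0]]])

```text
clock: 7.93
eef_pos: [598.4, 65.6, 113.4]
tool_rot: [-1.668, -0.002, -1.643]
force: [-0.7, -0.2, -1.0]
width: 58.1
```

```bash
python3 -c "
from h import *
plan(605.2,73.4,60,-3.4,-5.2)"
```

```text
pos [598.4  65.6 113.4] F [-0.7 -0.2 -1. ] w 58.1 t 7.93 
 now-axes [-0.21  1.31  0.28] | final-axes [-0.2   1.32  0.28] | turn [ 0.07 -0.14  0.01] | up(1u) in tool [ 0.  -1.  -0.1]
```

>>> apply_moves(commands=[[[-0.2,0.3,0.2,0.07,-0.14,0],[0,0.5,0.05,0,0,0],[0,0.4,0.05,0,0,0],[0,0,0,0,0,0],[0,0,0,0,0,0]]])

```text
clock: 8.35
eef_pos: [607.8, 73.8, 65.2]
tool_rot: [-1.657, 0.001, -1.63]
force: [0.6, -0.9, -1.3]
width: 58.4
```

```bash
python3 -c "
from h import *
plan(605.2,73.4,20,-3.4,-5.2)
d=shot('wrist','w7')"
```

```text
pos [607.8  73.8  65.2] F [ 0.6 -0.9 -1.3] w 58.4 t 8.35 
 now-axes [0.02 1.13 0.03] | final-axes [0.01 1.13 0.04] | turn [-0.05 -0.   -0.02] | up(1u) in tool [-0.   -1.   -0.09]
```

View pics/w7.png

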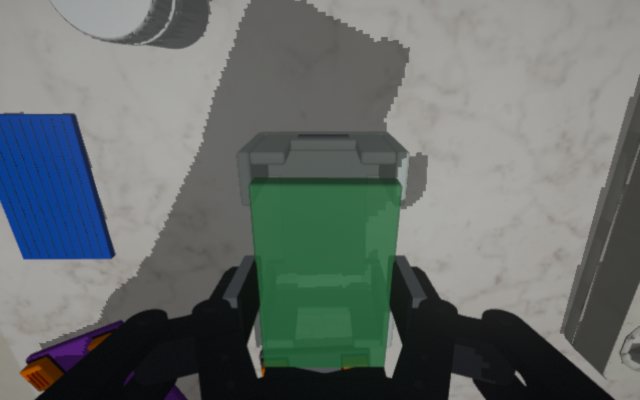

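The slab is laterally centred between the posts (slab 249–401, posts 240–408 px). Descending in stages.

>>> apply_moves(commands=[[[0.02,0.35,-0.02,-0.05,0,0],[0,0.35,0.02,0,0,0],[0,0,0,0,0,0],[0,0,0,0,0,0]]])

```text
clock: 8.73
eef_pos: [606.5, 73.9, 37.4]
tool_rot: [-1.658, 0.003, -1.629]
force: [0.5, 0.2, -1.5]
width: 58.3
```

```bash
python3 -c "
from h import *
plan(605.2,73.4,8,-3.4,-5.2)"
```

```text
pos [606.5  73.9  37.4] F [ 0.5  0.2 -1.5] w 58.3 t 8.73 
 now-axes [0.02 0.73 0.03] | final-axes [0.02 0.73 0.03] | turn [-0.05  0.01 -0.03] | up(1u) in tool [-0.   -1.   -0.09]
```

>>> apply_moves(commands=[[[0.02,0.25,0.01,-0.05,0,0],[0,0.25,0.01,0,0,0],[0,0.15,0,0,0,0],[0,0,0,0,0,0]]])

```text
clock: 9.07
eef_pos: [605.1, 73.1, 9.0]
tool_rot: [-1.662, 0.003, -1.629]
force: [0.5, -0.1, -1.7]
width: 58.0
```

>>> apply_moves(commands=[[[0,0.06,0,0,0,0],[0,0.04,0,0,0,0],[0,0,0,0,0,0]]])

```text
clock: 9.32
eef_pos: [604.5, 72.9, 4.1]
tool_rot: [-1.662, 0.002, -1.63]
force: [-0.7, -0.4, -1.7]
width: 58.3
```

>>> apply_moves(commands=[[[0,0.03,0,0,0,0],[0,0.02,0,0,0,0],[0,0,0,0,0,0]]])

```text
clock: 9.57
eef_pos: [604.8, 72.8, 4.0]
tool_rot: [-1.661, 0.003, -1.63]
force: [0.5, -0.4, -2.5]
width: 58.1
```

>>> apply_moves(commands=[[[0,0.03,0,0,0,0],[0,0,0,0,0,0]]])

```text
clock: 9.73
eef_pos: [605.5, 72.8, 3.8]
tool_rot: [-1.659, 0.003, -1.63]
force: [0.7, 0.4, -2.3]
width: 58.4
```

>>> apply_moves(commands=[[[0,0.07,0,0,0,0],[0,0,0,0,0,0]]])

```text
clock: 9.9
eef_pos: [606.2, 72.8, 4.4]
tool_rot: [-1.658, 0.005, -1.629]
force: [0.3, 0.1, -1.5]
width: 57.9
```

Contact is at the expected height (4.2 mm). Releasing and rising.

>>> apply_moves(commands=[[[0,0,0,0,0,0],[0,0,0,0,0,0],[0,0,0,0,0,0],[0,0,0,0,0,0]]], claw=72)

```text
clock: 10.23
eef_pos: [607.1, 72.7, 4.6]
tool_rot: [-1.656, 0.005, -1.629]
force: [0.9, 0.2, -0.5]
width: 72.5
```

>>> apply_moves(commands=[[[0,-0.3,0,0,0,0],[0,-0.8,0,0,0,0],[0,-0.9,-0.2,0,0,0],[0,-0.9,-0.7,0,0,0],[0,-0.5,-0.9,0,0,0],[0,0,-0.5,0,0,0],[0,0,0,0,0,0]]])

```text
clock: 10.82
eef_pos: [527.0, 74.9, 151.7]
tool_rot: [-1.658, 0.004, -1.631]
force: [-1.0, 0.2, 0.7]
width: 71.8
```

```bash
python3 - <<'E'
from h import *
d=shot('wrist','w8'); plan(633,247,100,-3.2,-5.2); s=st(); print(np.round(s['qpos'],2))
for r in rects(d,'green',18,200): print(r)
for r in rects(d,'blue',5,200): print(r)
d=shot('top')
for c,z in(('green',8),('blue',4),('orange',20)):
    for r in rects(d,c,z,8): print(c,r)
E
```

```text
pos [529.3  74.6 151.9] F [0.2 0.3 0.4] w 72.1 t 10.87 
 now-axes [-4.45  1.11  2.43] | final-axes [-4.45  1.08  2.46] | turn [-0.08 -0.05 -0.04] | up(1u) in tool [-0.   -1.   -0.08]
[-0.66  0.75  0.8   1.86 -0.67  0.93 -1.15]
([9.9, 237.9], 489.2, 359.0, 97.6, 28.5, -23.6)
([321.5, 76.5], 606.5, 71.9, 94.7, 59.2, -4.0)
([627.5, 272.7], 409.7, -212.3, 96.5, 37.4, 15.9)
([95.4, 58.2], 630.7, 246.7, 85.9, 60.9, -3.3)
green ([231.4, 352.7], 66.9, 315.0, 17.7, 15.4, 46.1)
green ([221.4, 340.5], 103.7, 347.5, 165.0, 100.3, -24.0)
green ([207.3, 216.8], 490.0, 400.8, 89.8, 54.3, -5.8)
green ([432.2, 191.9], 577.1, -317.0, 26.0, 25.9, -0.5)
green ([633.4, 32.8], 1129.0, -1019.3, 41.7, 13.7, 70.1)
green ([634.8, 3.7], 1237.2, -1034.1, 60.4, 33.9, 47.0)
green ([600.1, 13.6], 1191.7, -906.1, 198.4, 19.9, 59.4)
blue ([536.3, 249.4], 395.8, -657.8, 55.1, 5.5, -66.7)
blue ([408.6, 242.1], 415.5, -241.5, 91.8, 55.4, -11.5)
blue ([256.1, 172.9], 633.6, 248.3, 91.3, 55.4, -3.1)
orange ([315.0, 248.0], 395.7, 57.2, 18.8, 12.6, 0.5)
orange ([295.9, 248.0], 395.2, 118.4, 18.8, 15.7, 0.7)
orange ([315.0, 219.0], 486.7, 58.0, 18.9, 12.6, 0.5)
orange ([241.6, 214.8], 497.7, 289.6, 18.0, 13.9, 19.5)
orange ([258.7, 207.7], 519.8, 235.1, 18.9, 12.6, 1.0)
```

View pics/w8.png

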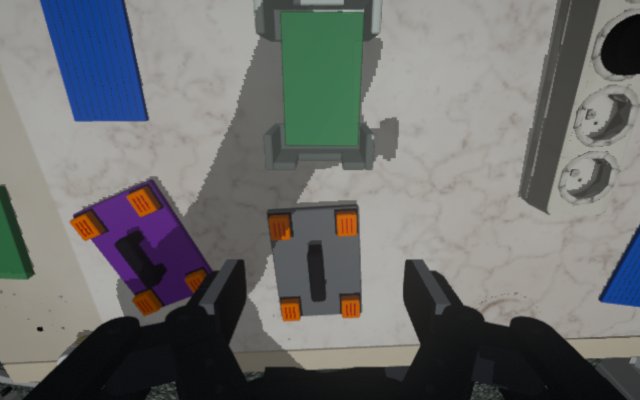

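The first slab lies flat in the carrier at px (322,77), measured at (606.5,71.9) and -4°. Next is the sheet at (633,248).

>>> apply_moves(commands=[[[-0.7,0,0.35,0.25,0,0],[-0.8,0,0.4,0.25,0,0],[-0.8,0,0.4,0.25,0,0],[-0.8,0,0.4,0.25,0,0],[-0.7,0,0.4,0,0,0],[-0.6,0.2,0.4,0,0,0],[0,0.3,0,0,0,0],[0,0,0,0,0,0]]])

```text
clock: 11.58
eef_pos: [648.4, 251.2, 123.8]
tool_rot: [-1.558, -0.001, -1.632]
force: [0.4, -1.3, -1.0]
width: 71.9
```

```bash
python3 - <<'E'
from h import *
d=shot('wrist','w9'); 
for r in rects(d,'blue',5,200): print(r)
plan(633,247.5,50,-3.2); s=st(); print(np.round(s['qpos'],2))
E
```

```text
([328.4, 213.1], 635.4, 247.7, 95.0, 59.0, -3.3)
pos [648.8 251.9 124.7] F [-0.2  1.5 -0.5] w 72.2 t 11.63 
 now-axes [ 0.14  1.86 -0.42] | final-axes [ 0.13  1.87 -0.39] | turn [-0.16 -0.06 -0.01] | up(1u) in tool [-0.   -1.    0.01]
[-0.81  0.94  0.79  1.5  -0.75  1.01 -1.46]
```

>>> apply_moves(commands=[[[0.12,0.3,-0.3,-0.15,-0.05,0],[0,0.7,0,0,0,0],[0,0.7,0,0,0,0],[0,0.6,0,0,0,0],[0,0,0,0,0,0]]])

```text
clock: 12.05
eef_pos: [639.9, 241.3, 32.3]
tool_rot: [-1.565, -0.002, -1.634]
force: [-1.1, 0.8, 0.2]
width: 71.9
```

```bash
python3 - <<'E'
from h import *
d=shot('wrist'); 
for r in rects(d,'blue',5,200): print(r)
plan(635.5,247.7,-4,-3.2)
E
```

```text
([312.1, 245.9], 635.5, 247.7, 95.5, 59.1, -3.3)
pos [641.4 240.9  34.7] F [-0.7 -1.  -0.3] w 72.0 t 12.1 
 now-axes [-0.16  0.96 -0.16] | final-axes [-0.16  0.97 -0.16] | turn [-0.1  -0.09  0.02] | up(1u) in tool [ 0.   -1.    0.01]
```

>>> apply_moves(commands=[[[-0.16,0,-0.15,-0.1,-0.09,0],[0,0,0,0,0,0],[0,0.4,0,0,0,0],[0,0.3,0,0,0,0],[0,0,0,0,0,0]]], claw=67)

```text
clock: 12.52
eef_pos: [640.4, 247.2, 12.8]
tool_rot: [-1.562, 0.001, -1.628]
force: [0.2, -0.0, -0.8]
width: 66.9
```

```bash
python3 - <<'E'
from h import *
plan(635.5,247.7,-6,-3.2)
E
```

```text
pos [640.4 247.2  12.8] F [ 0.2 -0.  -0.8] w 66.9 t 12.52 
 now-axes [-0.    0.47 -0.13] | final-axes [-0.01  0.47 -0.12] | turn [-0.11 -0.01 -0.01] | up(1u) in tool [-0.   -1.    0.01]
```

>>> apply_moves(commands=[[[0,0.25,-0.12,-0.12,0,0],[0,0.2,-0.06,0,0,0],[0,0.04,-0.01,0,0,0]]])

```text
clock: 12.77
eef_pos: [633.6, 247.9, -6.8]
tool_rot: [-1.57, 0.002, -1.627]
force: [-2.7, 1.0, 15.0]
width: 66.9
```

>>> apply_moves(commands=[[[0,0.02,-0.01,0,0,0],[0,0.01,0,0,0,0],[0,0,0,0,0,0],[0,0,0,0,0,0],[0,0,0,0,0,0]]], claw=50)

```text
clock: 13.18
eef_pos: [635.5, 246.5, -3.5]
tool_rot: [-1.566, 0.002, -1.628]
force: [-0.6, -0.1, -0.3]
width: 57.5
```

>>> apply_moves(commands=[[[0,-0.4,0,0,0,0],[0,-0.8,0,0,0,0],[0,-0.8,0,0,0,0],[0,-0.9,-0.1,0,0,0],[0,0,0,0,0,0]]])

```text
clock: 13.6
eef_pos: [628.1, 245.4, 115.3]
tool_rot: [-1.574, -0.002, -1.629]
force: [1.2, -0.2, 1.1]
width: 57.3
```

```bash
python3 - <<'E'
from h import *
d=shot('wrist','w10'); 
for z in (5,100,110):
  for r in rects(d,'blue',z,200): print(z,r)
plan(606,73,130,-3.6)
E
```

```text
5 ([324.3, 264.7], 560.9, 248.5, 182.6, 113.2, -3.4)
100 ([324.3, 264.7], 614.7, 245.5, 113.9, 70.6, -3.4)
110 ([324.3, 264.7], 620.4, 245.1, 106.7, 66.1, -3.4)
pos [626.8 245.5 112.5] F [ 0.8 -0.1 -1.1] w 57.8 t 13.65 
 now-axes [ 4.34 -0.42 -0.27] | final-axes [ 4.34 -0.44 -0.25] | turn [0.07 0.06 0.03] | up(1u) in tool [ 0.   -1.   -0.01]
```

View pics/w10.png

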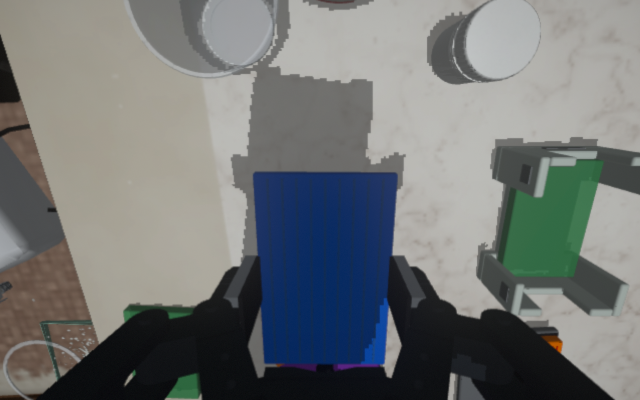

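The sheet is held level at px (324,265). The carrier and first slab are visible to the right. Transferring.

>>> apply_moves(commands=[[[0.6,-0.2,-0.05,0,0,0],[0.8,0,-0.04,0,0,0],[0.8,0,-0.04,0,0,0],[0.8,0,-0.04,0,0,0],[0.7,0,-0.04,0,0,0],[0.4,0,0,0,0,0],[0,0,0,0,0,0],[0,0,0,0,0,0]]])

```text
clock: 14.32
eef_pos: [604.9, 80.7, 119.0]
tool_rot: [-1.583, 0.0, -1.621]
force: [0.3, 0.4, -0.7]
width: 57.2
```

```bash
python3 - <<'E'
from h import *
plan(606,72.6,65,-3.6)
E
```

```text
pos [604.9  80.7 119. ] F [ 0.3  0.4 -0.7] w 57.2 t 14.32 
 now-axes [0.2  1.35 0.05] | final-axes [0.2  1.35 0.04] | turn [ 0.14  0.14 -0.  ] | up(1u) in tool [-0.   -1.   -0.01]
```

>>> apply_moves(commands=[[[0.15,0,0.04,0.12,0.14,0],[0,0.4,0,0,0,0],[0,0.5,0,0,0,0],[0,0.3,0,0,0,0],[0,0,0,0,0,0],[0,0,0,0,0,0]]])

```text
clock: 14.82
eef_pos: [607.1, 81.4, 68.2]
tool_rot: [-1.571, 0.003, -1.628]
force: [0.1, -0.1, 1.4]
width: 57.3
```

```bash
python3 - <<'E'
from h import *
plan(606,72.6,25,-3.6)
E
```

```text
pos [607.1  81.4  68.2] F [ 0.1 -0.1  1.4] w 57.3 t 14.82 
 now-axes [ 0.22  1.08 -0.01] | final-axes [ 0.22  1.08 -0.01] | turn [-0.    0.07 -0.04] | up(1u) in tool [-0. -1.  0.]
```

>>> apply_moves(commands=[[[0.22,0,0,0,0.05,0],[0,0,0,0,0,0],[0,0,0,0,0,0]]])

```text
clock: 15.07
eef_pos: [607.2, 73.3, 69.2]
tool_rot: [-1.569, 0.004, -1.63]
force: [-0.6, 0.3, -1.3]
width: 57.6
```

```bash
python3 - <<'E'
from h import *
plan(606,72.6,25,-3.6)
E
```

```text
pos [607.2  73.3  69.2] F [-0.6  0.3 -1.3] w 57.6 t 15.07 
 now-axes [ 0.02  1.11 -0.03] | final-axes [ 0.02  1.11 -0.03] | turn [-0.02  0.04 -0.04] | up(1u) in tool [-0. -1.  0.]
```

>>> apply_moves(commands=[[[0.02,0.4,-0.03,0,0.03,-0.03],[0,0.4,-0.02,0,0,0],[0,0.25,-0.01,0,0,0],[0,0,0,0,0,0]]])

```text
clock: 15.4
eef_pos: [608.9, 71.6, 32.5]
tool_rot: [-1.56, 0.003, -1.634]
force: [-4.5, -0.2, 2.5]
width: 57.5
```

>>> apply_moves(commands=[[[0,0.1,-0.02,0,0,0],[0,0.1,-0.01,0,0,0],[0,0,0,0,0,0]]])

```text
clock: 15.65
eef_pos: [609.4, 71.7, 31.9]
tool_rot: [-1.556, 0.008, -1.634]
force: [-5.1, 0.6, 3.7]
width: 57.3
```

The sheet is catching at the far end because x drifted by +3 mm. Lifting and correcting.

>>> apply_moves(commands=[[[0,-0.5,-0.1,-0.15,0,0],[0,-0.4,-0.1,0,0,0],[0,0,-0.02,0,0,0],[0,0,0,0,0,0]]])

```text
clock: 15.98
eef_pos: [601.6, 71.5, 73.0]
tool_rot: [-1.564, 0.01, -1.635]
force: [0.5, 0.6, -0.2]
width: 57.6
```

```bash
python3 - <<'E'
from h import *
d=shot('wrist','w11'); plan(605,72.6,25,-3.6); s=st(); z=s['eef_pos'][2]+9
for r in rects(d,'blue',z,200): print(r)
E
```

```text
pos [601.8  71.4  73. ] F [-0.4 -0.1 -0.2] w 57.4 t 16.03 
 now-axes [-0.02  1.2   0.07] | final-axes [-0.03  1.2   0.08] | turn [-0.09 -0.02 -0.11] | up(1u) in tool [-0.01 -1.    0.01]
([324.2, 250.5], 609.2, 70.3, 78.2, 67.4, -3.6)
```

View pics/w11.png

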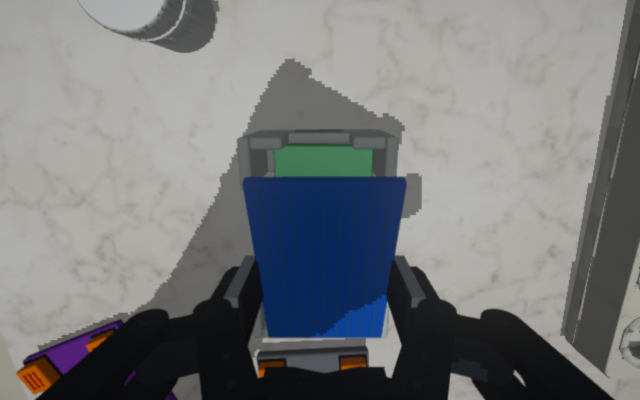

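The sheet has pivoted in the grip, far edge up: far corners (244,178) and (405,178), near corners (268,338) and (384,338). I'll solve for the pitch and counter-tilt the tool.

```bash
cat > pitch.py <<'E'
from h import *
from scipy.optimize import least_squares
def pitch(d,px,top=2.5):
    s=st(); Rm=R.from_euler('xyz',s['tool_rot']).as_matrix(); px=np.array(px,float)
    C=np.array([(-30,-top,48),(30,-top,48),(-30,-top,-48),(30,-top,-48)],float)
    def f(v): 
        L=R.from_euler('x',v[3]).apply(C)+v[:3]; return (proj(d,np.array(s['eef_pos'])+L@Rm.T)-px).ravel()
    r=least_squares(f,[0,-7,0,0]); print('offset in tool',r.x[:3].round(1),'pitch deg',np.degrees(r.x[3]).round(1),r.fun.round(1))
E
python3 - <<'E'
from pitch import *
d=shot('wrist'); pitch(d,[(244,178),(405,178),(268,338),(384,338)]); plan(605,72.6,25,-3.6)
E
```

```text
offset in tool [ 1.2 -7.5  4.3] pitch deg 16.0 [ 0.4 -0.1  1.  -0.2  0.3  0.2 -2.3  0.2]
pos [601.5  71.5  72.3] F [-0.  -0.1 -1. ] w 57.5 t 16.08 
 now-axes [-0.02  1.18  0.08] | final-axes [-0.03  1.18  0.08] | turn [-0.07 -0.02 -0.11] | up(1u) in tool [-0.01 -1.    0.01]
```

>>> apply_moves(commands=[[[0,0,0,-0.8,0,0],[0,0,0,-0.8,0,0],[0,0,0,-0.8,0,0],[0,0,0,-0.8,0,0],[0,0,0,0,0,0]]])

```text
clock: 16.5
eef_pos: [597.8, 72.8, 69.0]
tool_rot: [-1.862, 0.01, -1.635]
force: [0.3, -0.3, -0.6]
width: 57.1
```

```bash
python3 - <<'E'
from h import *
plan(599.8,73,62,-3.6,-16)
E
```

```text
pos [597.8  72.8  69. ] F [ 0.3 -0.3 -0.6] w 57.1 t 16.5 
 now-axes [-0.01  0.15  0.1 ] | final-axes [-0.01  0.16  0.1 ] | turn [ 0.13  0.01 -0.11] | up(1u) in tool [-0.01 -0.96 -0.29]
```

>>> apply_moves(commands=[[[0,0.35,0.12,0.1,0,-0.1],[0,0.3,0.1,0,0,0],[0,0,0,0,0,0]]])

```text
clock: 16.75
eef_pos: [599.1, 72.4, 37.9]
tool_rot: [-1.851, 0.001, -1.633]
force: [-0.6, -0.0, 0.0]
width: 57.7
```

```bash
python3 - <<'E'
from h import *
plan(599.8,73,22,-3.6,-16)
E
```

```text
pos [599.1  72.4  37.9] F [-0.6 -0.   0. ] w 57.7 t 16.75 
 now-axes [-0.02  0.38  0.13] | final-axes [-0.02  0.38  0.13] | turn [ 0.01  0.01 -0.01] | up(1u) in tool [-0.   -0.96 -0.28]
```

>>> apply_moves(commands=[[[-0.02,0.2,0.07,0,0,0],[0,0.18,0.05,0,0,0],[0,0.06,0.01,0,0,0],[0,0,0,0,0,0]]])

```text
clock: 17.08
eef_pos: [597.3, 73.5, 17.3]
tool_rot: [-1.852, 0.001, -1.634]
force: [0.2, 0.0, -0.9]
width: 57.3
```

>>> apply_moves(commands=[[[0,0.08,0.02,0,0,0],[0,0.05,0.01,0,0,0]]])

```text
clock: 17.25
eef_pos: [597.5, 73.2, 13.8]
tool_rot: [-1.851, 0.002, -1.634]
force: [-1.5, 0.6, 13.5]
width: 57.8
```

Contact is at the expected height (13.8 mm). Releasing, rising and checking.

>>> apply_moves(commands=[[[0,0,0,0,0,0],[0,0,0,0,0,0],[0,0,0,0,0,0],[0,0,0,0,0,0]]], claw=72)

```text
clock: 17.58
eef_pos: [598.5, 73.1, 15.1]
tool_rot: [-1.848, 0.002, -1.634]
force: [-0.1, 0.4, 0.0]
width: 72.1
```

>>> apply_moves(commands=[[[0,-0.3,-0.1,0,0,0],[0,-0.8,-0.25,0,0,0],[0,-0.9,-0.3,0.8,0,0],[0,-0.8,-0.5,0.8,0,0],[-0.7,-0.3,-0.8,0.8,0,0],[-0.9,0,-0.8,0.5,0,0],[-0.9,0,0,0,0,0],[0,0,0,0,0,0]]])

```text
clock: 18.25
eef_pos: [521.6, 172.7, 159.9]
tool_rot: [-1.589, 0.004, -1.648]
force: [1.1, 1.2, 0.5]
width: 71.8
```

```bash
python3 - <<'E'
from h import *
d=shot('wrist','w12'); plan(493,403,150,-5.5); s=st(); print(np.round(s['qpos'],2))
for z in(23,):
  for r in rects(d,'blue',z,200): print(r)
for r in rects(d,'green',10,200): print(r)
E
```

```text
pos [520.3 168.6 159.9] F [-2.6 -2.1  0.1] w 71.9 t 18.3 
 now-axes [-5.79  0.28 -1.14] | final-axes [-5.77  0.25 -1.24] | turn [ 0.24  0.19 -0.01] | up(1u) in tool [-0.   -1.   -0.02]
[-0.86  0.73  0.83  1.88 -0.71  0.88 -1.32]
([444.6, 76.5], 603.9, 72.5, 95.6, 60.7, -3.5)
([91.2, 233.1], 492.1, 397.8, 95.1, 62.6, -6.3)
```

View pics/w12.png

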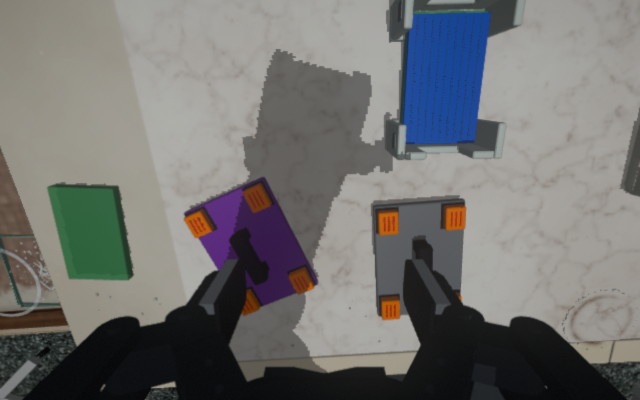

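The sheet is flat on the slab in the carrier at px (445,77). Second slab is at about (491,399).

>>> apply_moves(commands=[[[-0.7,0,-0.16,0.2,0.2,0],[-0.85,0,-0.12,0,0,0],[-0.85,0,-0.12,0,0,0],[-0.85,0,-0.12,0,0,0],[-0.85,0.2,-0.12,0,0,0],[-0.85,0.3,-0.12,0,0,0],[-0.6,0.3,-0.1,0,0,0],[0,0,0,0,0,0]]])

```text
clock: 18.97
eef_pos: [515.6, 395.4, 135.2]
tool_rot: [-1.561, 0.005, -1.68]
force: [-0.4, -0.1, -0.5]
width: 72.0
```

```bash
python3 - <<'E'
from h import *
d=shot('wrist'); plan(493,401,50,-6); s=st(); print(np.round(s['qpos'],2))
for r in rects(d,'green',10,200): print(r)
E
```

```text
pos [516.8 392.7 136.3] F [ 0.5  0.4 -0.7] w 71.7 t 19.02 
 now-axes [-0.13  2.15 -0.64] | final-axes [-0.14  2.16 -0.61] | turn [-0.13 -0.08 -0.04] | up(1u) in tool [-0.   -1.    0.01]
[-1.15  0.89  0.84  1.63 -0.77  0.97 -1.72]
([320.8, 223.1], 492.2, 400.7, 94.4, 58.8, -6.2)
```

>>> apply_moves(commands=[[[-0.1,0,-0.6,-0.12,-0.05,0],[-0.05,0.6,-0.05,0,0,0],[0,0.7,0,0,0,0],[0,0.6,0,0,0,0],[0,0,0,0,0,0],[0,0,0,0,0,0]]])

```text
clock: 19.52
eef_pos: [500.7, 392.2, 64.7]
tool_rot: [-1.559, 0.002, -1.688]
force: [0.5, 0.7, 2.1]
width: 71.9
```

```bash
python3 - <<'E'
from h import *
d=shot('wrist');
for r in rects(d,'green',10,200): print(r)
plan(492.3,400.7,-5,-6.1)
E
```

```text
([311.6, 237.6], 492.2, 400.7, 95.3, 58.9, -6.3)
pos [500.7 391.8  64.8] F [-1.1 -0.8 -0.4] w 72.0 t 19.57 
 now-axes [-0.19  1.74 -0.26] | final-axes [-0.2   1.75 -0.23] | turn [-0.14 -0.12 -0.02] | up(1u) in tool [-0.   -1.    0.01]
```

>>> apply_moves(commands=[[[-0.2,0,-0.25,-0.14,-0.12,0],[0,0.5,-0.05,0,0,0],[0,0.6,0,0,0,0],[0,0.2,0,0,0,0],[0,0,0,0,0,0]]], claw=70)

```text
clock: 19.98
eef_pos: [494.7, 404.4, 20.9]
tool_rot: [-1.563, 0.011, -1.678]
force: [-0.4, -0.3, 0.4]
width: 70.3
```

```bash
python3 - <<'E'
from h import *
plan(492.3,400.7,-5,-6.1)
E
```

```text
pos [494.7 404.4  20.9] F [-0.4 -0.3  0.4] w 70.3 t 19.98 
 now-axes [ 0.11  0.65 -0.05] | final-axes [ 0.1   0.65 -0.05] | turn [-0.09 -0.   -0.13] | up(1u) in tool [-0.01 -1.    0.01]
```

>>> apply_moves(commands=[[[0.09,0,-0.05,-0.09,0,-0.12],[0,0.3,-0.02,0,0,0],[0,0.28,-0.01,0,0,0],[0,0.04,0,0,0,0]]])

```text
clock: 20.32
eef_pos: [493.1, 403.1, -0.7]
tool_rot: [-1.567, 0.004, -1.676]
force: [0.2, -0.4, 0.4]
width: 69.8
```

>>> apply_moves(commands=[[[0,0.02,0,0,0,0],[0,0,0,0,0,0],[0,0,0,0,0,0],[0,0,0,0,0,0],[0,0,0,0,0,0]]], claw=50)

```text
clock: 20.73
eef_pos: [493.2, 402.8, -1.4]
tool_rot: [-1.568, 0.004, -1.677]
force: [0.4, -0.0, -0.3]
width: 57.9
```

>>> apply_moves(commands=[[[0,-0.4,0,0,0,0],[0,-0.8,-0.02,0,0,0],[0,-0.8,-0.02,0,0,0],[0,-0.9,-0.02,0,0,0],[0,0,0,0,0,0]]])

```text
clock: 21.15
eef_pos: [489.2, 400.3, 119.7]
tool_rot: [-1.571, -0.001, -1.679]
force: [0.8, -0.7, -0.4]
width: 57.8
```

```bash
python3 - <<'E'
from h import *
d=shot('wrist','w13'); plan(606,73,140,-3.6); s=st()
for r in rects(d,'green',s['eef_pos'][2]+12,500): print(r)
m=seg(d,'green'); c=max(cv2.findContours(m,0,1)[0],key=cv2.contourArea); print(cv2.approxPolyDP(c,6,True)[:,0].tolist())
E
```

```text
pos [487.7 400.  117. ] F [ 0.1 -0.1 -1.1] w 57.9 t 21.2 
 now-axes [ 7.81 -0.57  3.82] | final-axes [ 7.97 -0.58  3.47] | turn [ 0.04 -0.52  0.03] | up(1u) in tool [ 0. -1. -0.]
([324.4, 270.7], 486.9, 399.7, 98.6, 60.3, -6.4)
[[255, 180], [264, 367], [384, 368], [396, 182]]
```

The second slab is held level (edges 255–396 px, centred on the TCP). Transferring.

>>> apply_moves(commands=[[[0.5,-0.15,0.2,0,-0.5,0],[0.8,-0.05,0.35,0,0,0],[0.85,0,0.36,0,0,0],[0.85,0,0.36,0,0,0],[0.85,0,0.36,0,0,0],[0.85,0,0.36,0,0,0],[0.85,0,0.36,0,0,0],[0.85,0,0.36,0,0,0]]])

```text
clock: 21.87
eef_pos: [575.0, 143.6, 120.5]
tool_rot: [-1.587, 0.004, -1.608]
force: [0.3, -0.1, -1.7]
width: 58.3
```

>>> apply_moves(commands=[[[0.7,0,0.3,0,0,0],[0.4,0,0.2,0,0,0],[0,0,0,0,0,0],[0,0,0,0,0,0]]])

```text
clock: 22.2
eef_pos: [594.2, 82.8, 119.5]
tool_rot: [-1.587, -0.003, -1.625]
force: [0.2, 0.9, -2.9]
width: 58.0
```

```bash
python3 - <<'E'
from h import *
plan(605.8,72.8,80,-3.6)
E
```

```text
pos [594.2  82.8 119.5] F [ 0.2  0.9 -2.9] w 58.0 t 22.2 
 now-axes [0.23 0.98 0.32] | final-axes [0.23 0.99 0.31] | turn [0.19 0.1  0.04] | up(1u) in tool [ 0.   -1.   -0.02]
```

>>> apply_moves(commands=[[[0.2,0.2,0.3,0.17,0.1,0],[0,0.4,0,0,0,0],[0,0.35,0,0,0,0],[0,0,0,0,0,0],[0,0,0,0,0,0]]])

```text
clock: 22.62
eef_pos: [602.9, 79.5, 78.7]
tool_rot: [-1.577, 0.0, -1.63]
force: [-0.3, 1.2, -1.1]
width: 57.6
```

```bash
python3 - <<'E'
from h import *
plan(605.6,72.8,48,-3.6)
d=shot('wrist'); m=seg(d,'green'); c=max(cv2.findContours(m,0,1)[0],key=cv2.contourArea); print(cv2.approxPolyDP(c,6,True)[:,0].tolist())
E
```

```text
pos [602.9  79.5  78.7] F [-0.3  1.2 -1.1] w 57.6 t 22.62 
 now-axes [0.16 0.77 0.08] | final-axes [0.16 0.77 0.08] | turn [ 0.07  0.04 -0.  ] | up(1u) in tool [-0.   -1.   -0.01]
[[255, 180], [265, 367], [383, 367], [396, 182]]
```

>>> apply_moves(commands=[[[0.16,0,0.04,0.07,0.04,0],[0,0.2,0,0,0,0],[0,0,0,0,0,0],[0,0,0,0,0,0]]])

```text
clock: 23.0
eef_pos: [604.6, 74.9, 71.9]
tool_rot: [-1.568, 0.001, -1.63]
force: [0.6, -0.3, -1.8]
width: 58.2
```

```bash
python3 - <<'E'
from h import *
plan(605.6,72.8,28,-3.6)
E
```

```text
pos [604.6  74.9  71.9] F [ 0.6 -0.3 -1.8] w 58.2 t 23.0 
 now-axes [0.05 1.1  0.03] | final-axes [0.05 1.1  0.03] | turn [-0.03  0.04 -0.02] | up(1u) in tool [-0. -1.  0.]
```

>>> apply_moves(commands=[[[0.05,0.3,0,0,0.04,0],[0,0.3,-0.01,0,0,0],[0,0.1,-0.01,0,0,0],[0,0,0,0,0,0]]])

```text
clock: 23.33
eef_pos: [604.6, 72.9, 41.8]
tool_rot: [-1.566, 0.002, -1.634]
force: [1.4, 0.3, -1.3]
width: 57.7
```

```bash
python3 - <<'E'
from h import *
plan(605.6,72.8,24,-3.6)
E
```

```text
pos [604.6  72.9  41.8] F [ 1.4  0.3 -1.3] w 57.7 t 23.33 
 now-axes [0.   0.44 0.02] | final-axes [0.   0.44 0.02] | turn [-0.05 -0.   -0.02] | up(1u) in tool [-0. -1.  0.]
```

>>> apply_moves(commands=[[[0,0.2,0,-0.05,0,0],[0,0.18,0,0,0,0],[0,0.08,0,0,0,0],[0,0,0,0,0,0]]])

```text
clock: 23.67
eef_pos: [604.7, 72.8, 21.5]
tool_rot: [-1.572, 0.002, -1.634]
force: [-1.7, 0.2, 10.3]
width: 57.7
```

>>> apply_moves(commands=[[[0,0.08,0,0,0,0],[0,0.05,0,0,0,0]]])

```text
clock: 23.83
eef_pos: [604.7, 72.8, 21.6]
tool_rot: [-1.572, 0.007, -1.634]
force: [-5.0, 0.5, 11.1]
width: 57.7
```

>>> apply_moves(commands=[[[0,0,0,0,0,0],[0,0,0,0,0,0],[0,0,0,0,0,0],[0,0,0,0,0,0]]], claw=72)

```text
clock: 24.17
eef_pos: [605.7, 72.6, 22.8]
tool_rot: [-1.569, 0.007, -1.635]
force: [-0.3, -0.2, 0.5]
width: 71.8
```

>>> apply_moves(commands=[[[0,-0.3,0,0,0,0],[0,-0.8,0,0,0,0],[0,-0.9,-0.1,0,0,0],[0,-0.9,-0.7,-0.3,0,0],[0,-0.5,-0.9,-0.3,-0.2,0],[0,0,-0.7,-0.4,-0.4,0],[0,0,0,0,0,0]]])

```text
clock: 24.75
eef_pos: [509.5, 75.5, 164.9]
tool_rot: [-1.663, 0.008, -1.582]
force: [-1.2, 0.6, -0.7]
width: 72.1
```

```bash
python3 - <<'E'
from h import *
d=shot('wrist','w14'); plan(441,88,100,0.7,-5.2); s=st(); print(np.round(s['qpos'],2))
for c,z in(('green',33),('blue',23),('orange',23.5)):
  for r in rects(d,c,z,100): print(c,r)
E
```

```text
pos [512.1  75.3 165. ] F [0.6 0.3 0.3] w 72.1 t 24.8 
 now-axes [-0.28  1.78 -1.63] | final-axes [-0.34  1.78 -1.62] | turn [-0.04 -0.28 -0.11] | up(1u) in tool [-0.01 -1.   -0.09]
[-0.68  0.71  0.81  1.89 -0.64  0.93 -1.12]
green ([328.3, 61.5], 599.5, 72.0, 88.6, 59.1, -3.6)
blue ([622.7, 260.8], 421.2, -200.4, 105.0, 48.0, 18.9)
orange ([285.1, 286.5], 395.8, 116.5, 19.5, 16.5, 1.3)
orange ([344.5, 285.7], 396.5, 56.4, 19.4, 16.2, 0.1)
orange ([345.1, 201.1], 488.3, 57.4, 19.5, 16.4, 0.1)
orange ([85.6, 191.5], 499.4, 288.9, 20.6, 16.4, 19.3)
orange ([143.4, 169.0], 519.7, 232.8, 20.7, 16.6, 19.5)
```

View pics/w14.png

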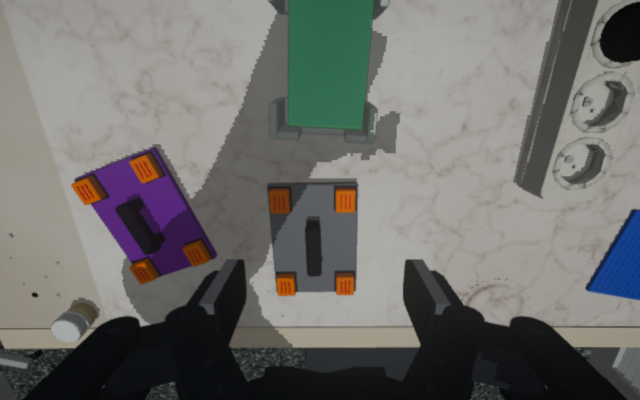

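The top slab is in the carrier (px 328,62). The grey lid's tabs put it at (442,87), yaw ≈ 0.6°, handle at px (313,247). Going to the handle.

>>> apply_moves(commands=[[[-0.1,0,-0.5,0,-0.28,-0.1],[-0.1,0.3,-0.6,0,0,0],[-0.1,0.5,-0.5,0,0,0],[0,0.5,0,0,0,0],[0,0.5,0,0,0,0],[0,0,0,0,0,0]]], claw=45)

```text
clock: 25.3
eef_pos: [447.9, 87.0, 98.6]
tool_rot: [-1.644, -0.001, -1.559]
force: [-0.3, -0.1, -0.6]
width: 44.9
```

```bash
python3 - <<'E'
from h import *
d=shot('wrist'); plan(442.2,87,40,0.6,-5.2); s=st(); print(np.round(s['qpos'],2))
for r in rects(d,'orange',23.5,100): print(r)
E
```

```text
pos [449.3  86.7  99.9] F [0.1 0.7 0.2] w 45.1 t 25.35 
 now-axes [-0.01  1.51 -0.07] | final-axes [-0.01  1.51 -0.04] | turn [-0.23  0.    0.01] | up(1u) in tool [ 0.   -1.   -0.07]
[-0.69  0.73  0.7   2.11 -0.77  0.67 -1.  ]
([361.5, 273.6], 396.9, 57.7, 20.1, 15.4, 0.6)
([285.5, 273.7], 396.3, 114.4, 20.1, 12.5, 0.3)
([7.2, 132.0], 497.6, 283.7, 25.6, 13.6, -19.0)
([84.8, 98.4], 519.3, 232.6, 21.1, 17.0, 19.6)
```

>>> apply_moves(commands=[[[0,0.2,-0.07,-0.23,0,0],[0,0.6,-0.02,0,0,0],[0,0.6,-0.02,0,0,0],[0,0,0,0,0,0]]])

```text
clock: 25.68
eef_pos: [447.2, 86.1, 45.0]
tool_rot: [-1.653, -0.001, -1.561]
force: [-0.7, -0.1, -0.2]
width: 45.1
```

```bash
python3 - <<'E'
from h import *
d=shot('wrist','w15'); plan(442.2,87,20,0.6,-5.2); s=st(); print(np.round(s['qpos'],2))
for r in rects(d,'orange',23.5,100): print(r)
E
```

```text
pos [448.5  85.8  46.4] F [ 1.4 -0.7  0.4] w 44.9 t 25.73 
 now-axes [-0.03  0.67 -0.1 ] | final-axes [-0.03  0.67 -0.1 ] | turn [-0.12 -0.01  0.01] | up(1u) in tool [ 0.   -1.   -0.08]
[-0.62  0.81  0.59  2.13 -0.88  0.57 -0.92]
([367.7, 322.7], 396.9, 57.9, 20.2, 15.3, 0.6)
([277.6, 323.2], 396.4, 113.4, 20.6, 11.5, -1.9)
([396.0, 172.7], 489.1, 50.4, 13.8, 3.2, 0.6)
([9.5, 106.3], 517.3, 226.8, 25.8, 13.3, -19.6)
```

View pics/w15.png

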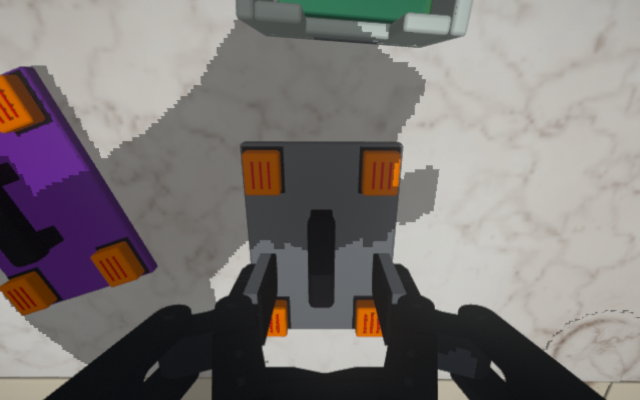

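The handle is at px (322,258), centred between the fingers (268–380). Lowering and gripping.

>>> apply_moves(commands=[[[-0.03,0.2,-0.12,-0.12,0,0],[0,0.25,-0.06,0,0,0],[0,0.15,-0.03,0,0,0],[0,0,-0.02,0,0,0]]])

```text
clock: 26.07
eef_pos: [441.5, 86.8, 25.4]
tool_rot: [-1.655, -0.001, -1.562]
force: [-0.4, -0.5, 0.1]
width: 44.9
```

>>> apply_moves(commands=[[[0,0,-0.02,0,0,0],[0,0,-0.02,0,0,0],[0,0,-0.01,0,0,0],[0,0,0,0,0,0],[0,0,0,0,0,0],[0,0,0,0,0,0]]], claw=5)

```text
clock: 26.57
eef_pos: [440.7, 87.3, 27.7]
tool_rot: [-1.652, 0.0, -1.561]
force: [0.1, -0.2, -2.3]
width: 11.6
```

>>> apply_moves(commands=[[[0,-0.3,0,0,0,0],[0,-0.5,0,0,0,0],[0,-0.8,0,0,0,0],[0,-0.8,0,0,0,0],[0,-0.5,0,0,0,0],[0,0,0,0,0,0]]])

```text
clock: 27.07
eef_pos: [448.2, 86.6, 146.0]
tool_rot: [-1.66, -0.002, -1.563]
force: [0.5, 0.1, -2.6]
width: 11.9
```

```bash
python3 - <<'E'
from h import *
d=shot('wrist','w16'); plan(605.8,72.8,125,-3.6,-5.2); s=st(); print(np.round(s['qpos'],2))
for r in rects(d,'orange',23.5,100): print(r)
for r in rects(d,'green',33,100): print(r)
E
```

```text
pos [447.3  86.8 144.7] F [-0.2 -0.3 -3.1] w 11.8 t 27.12 
 now-axes [0.38 0.13 3.99] | final-axes [0.1  0.13 4.  ] | turn [0.   0.81 0.1 ] | up(1u) in tool [ 0.   -1.   -0.09]
[-0.75  0.67  0.79  2.07 -0.67  0.79 -1.08]
([122.8, 222.7], 413.4, 257.7, 21.3, 17.3, 19.1)
([407.5, 175.7], 457.9, 18.1, 32.2, 7.5, -0.2)
([57.0, 120.2], 499.3, 288.6, 21.2, 17.0, 20.0)
([125.8, 92.9], 519.4, 232.4, 21.3, 17.3, 20.1)
([343.7, 19.2], 566.2, 74.2, 59.6, 24.3, -89.6)
```

The lid is lifted. Tabs in shadow weren't segmented, so I'll loosen the orange thresholds and fit the lid's pose in the tool frame numerically.

```bash
cat > lidfit.py <<'E'
from h import *
from scipy.optimize import least_squares
def lidfit():
    d=shot('wrist'); s=st(); Rm=R.from_euler('xyz',s['tool_rot']).as_matrix(); e=np.array(s['eef_pos'])
    h=cv2.cvtColor(d['image'],cv2.COLOR_RGB2HSV); m=cv2.inRange(h,(2,150,50),(18,255,255))
    cs,_=cv2.findContours(m,0,1); B=[cv2.boundingRect(c)+(cv2.contourArea(c),) for c in cs if cv2.contourArea(c)>80 and 200<cv2.boundingRect(c)[0]<440]
    print(B); return d,e,Rm
E
python3 -c "
from lidfit import *
d,e,Rm=lidfit()
for n,y in(('tops',-2.5),('tops up6',-8.5)):
  print(n,[proj(d,e+Rm@np.array([x,y,z]))[0].round().tolist() for x,z in((-30,46),(30,46),(-30,-46),(30,-46))])
"
```

```text
[(369, 144, 45, 51, 2036.0), (235, 144, 45, 51, 2057.0)]
tops [[253.0, 177.0], [391.0, 177.0], [264.0, 352.0], [380.0, 352.0]]
tops up6 [[250.0, 180.0], [393.0, 180.0], [262.0, 360.0], [382.0, 360.0]]
```

The lid sits level in the grip (far tabs at px 257 and 391, row 170, as predicted). Carrying it to the carrier.

>>> apply_moves(commands=[[[0,0,0.3,0,0.4,0.1],[0,0,0.6,0,0.4,0],[0.02,0,0.8,0,0,0],[0.02,0,0.8,0,0,0],[0.02,0,0.8,0,0,0],[0.02,0,0.5,0,0,0],[0,0,0,0,0,0],[0,0,0,0,0,0]]])

```text
clock: 27.83
eef_pos: [589.4, 78.2, 109.3]
tool_rot: [-1.695, 0.003, -1.636]
force: [0.3, 0.5, -3.4]
width: 12.0
```

```bash
python3 -c "
from h import *
plan(604.1,72.9,95,-3.6,-4.8)"
```

```text
pos [589.4  78.2 109.3] F [ 0.3  0.5 -3.4] w 12.0 t 27.83 
 now-axes [0.11 0.31 0.42] | final-axes [0.11 0.32 0.4 ] | turn [ 0.47 -0.02 -0.03] | up(1u) in tool [-0.   -0.99 -0.12]
```

>>> apply_moves(commands=[[[0.1,0,0.2,0.25,0,0],[0,0,0.2,0.2,0,0],[0,0.1,0,0,0,0],[0,0,0,0,0,0],[0,0,0,0,0,0]]])

```text
clock: 28.25
eef_pos: [600.0, 73.0, 98.6]
tool_rot: [-1.662, 0.003, -1.638]
force: [0.8, 0.4, -2.2]
width: 11.7
```

```bash
python3 -c "
from lidfit import *
plan(604.1,72.9,86,-3.6,-4.8)
d,e,Rm=lidfit()"
```

```text
pos [600.   73.   98.6] F [ 0.8  0.4 -2.2] w 11.7 t 28.25 
 now-axes [-0.    0.3   0.13] | final-axes [-0.    0.3   0.13] | turn [ 0.09 -0.05 -0.04] | up(1u) in tool [-0.   -1.   -0.09]
[(370, 144, 45, 51, 2022.0), (235, 144, 45, 51, 2048.0)]
```

>>> apply_moves(commands=[[[0,0,0.1,0.09,-0.05,0],[0,0.15,0.02,0,0,0],[0,0.08,0.02,0,0,0],[0,0,0,0,0,0]]])

```text
clock: 28.63
eef_pos: [605.0, 73.9, 89.0]
tool_rot: [-1.653, 0.005, -1.632]
force: [-0.5, 0.9, -3.3]
width: 11.7
```

```bash
python3 -c "
from lidfit import *
plan(604.1,72.9,78,-3.6,-4.8)"
```

```text
pos [605.   73.9  89. ] F [-0.5  0.9 -3.3] w 11.7 t 28.63 
 now-axes [0.03 0.28 0.  ] | final-axes [0.03 0.28 0.  ] | turn [-0.02  0.02 -0.06] | up(1u) in tool [-0.   -1.   -0.08]
```

>>> apply_moves(commands=[[[0.03,0.1,0,0,0,-0.05],[0,0.12,0,0,0,0],[0,0.08,0,0,0,0],[0,0.04,0,0,0,0]]])

```text
clock: 28.97
eef_pos: [604.4, 72.8, 77.0]
tool_rot: [-1.652, 0.002, -1.631]
force: [-4.8, 2.1, 23.3]
width: 12.1
```

>>> apply_moves(commands=[[[0,0.06,0,0,0,0],[0,0.05,0,0,0,0]]])

```text
clock: 29.13
eef_pos: [604.4, 72.8, 77.1]
tool_rot: [-1.651, 0.005, -1.631]
force: [-2.0, 0.7, 10.3]
width: 12.1
```

Seated at 77 mm (expected 77.7). Releasing and measuring the tabs.

>>> apply_moves(commands=[[[0,0,0,0,0,0],[0,0,0,0,0,0],[0,0,0,0,0,0]]], claw=40)

```text
clock: 29.38
eef_pos: [605.4, 72.4, 78.5]
tool_rot: [-1.649, 0.005, -1.632]
force: [1.5, 0.2, -0.6]
width: 39.8
```

>>> apply_moves(commands=[[[0,-0.4,0,0,0,0],[0,-0.8,-0.2,0.2,0,0],[0,-0.8,-0.5,0.3,0,0],[0,-0.5,-0.9,0.4,0,0],[0,0,-0.4,0,0,0],[0,0,0,0,0,0]]], claw=40)

```text
clock: 29.88
eef_pos: [530.3, 75.0, 181.9]
tool_rot: [-1.568, 0.003, -1.632]
force: [-0.4, -0.9, -0.3]
width: 40.1
```

```bash
cat > tabs.py <<'E'
from h import *
def tabs(fn,z=73.5):
    d=shot('wrist',fn); h=cv2.cvtColor(d['image'],cv2.COLOR_RGB2HSV); m=cv2.inRange(h,(2,150,50),(18,255,255))
    for c in cv2.findContours(m,0,1)[0]:
        if cv2.contourArea(c)<150: continue
        W=world(d,c[:,0],z)[:,:2].astype(np.float32); (x,y),(a,b),g=cv2.minAreaRect(W); print(c[:,0].mean(0).round(),round(x,1),round(y,1),round(a,1),round(b,1),round(g,1))
    return d
E
python3 - <<'E'
from tabs import *
tabs('w17'); s=st(); print(np.round(s['qpos'],2)); c,q=np.cos(np.radians(-3.6)),np.sin(np.radians(-3.6))
for n,(a,b) in enumerate([(46,30),(46,-30),(-46,-30),(-46,30)],1): print(n,round(605.6+c*a-q*b,1),round(72.8+q*a+c*b,1))
plan(558,107,90,-3.6)
E
```

```text
[158. 304.] 447.7 224.9 18.7 19.2 19.6
[208. 285.] 464.0 178.3 19.7 18.0 20.0
[110. 231.] 518.1 250.3 18.3 18.8 19.9
[162. 208.] 534.7 204.1 18.4 17.2 20.1
[360. 166.] 558.8 45.0 17.9 21.7 86.5
[283. 166.] 562.5 104.0 18.3 21.7 86.5
[365.  35.] 648.8 39.6 18.2 21.6 86.4
[278.  35.] 652.5 98.8 18.1 21.6 86.5
[-0.72  0.68  0.85  1.91 -0.67  0.86 -1.16]
1 653.4 99.9
2 649.6 40.0
3 557.8 45.7
4 561.6 105.6
pos [531.8  74.7 182. ] F [-0.4 -0.5 -0.2] w 40.0 t 29.93 
 now-axes [-0.84  2.3   0.6 ] | final-axes [-0.85  2.3   0.6 ] | turn [-0.04  0.01 -0.03] | up(1u) in tool [-0. -1.  0.]
```

View pics/w17.png

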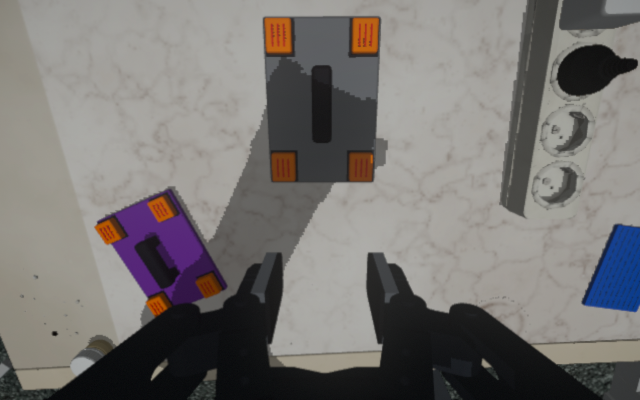

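The lid is seated squarely, with all four tabs visible at px (278,35), (365,35), (283,166) and (360,166). The lid centre measures (605.6,72), within 1 mm of the carrier. I'll press with the fingers shut, starting with tab 4.

>>> apply_moves(commands=[[[-0.4,0,0.35,0,0,0],[-0.35,0.2,0.35,0,0,0],[0,0.7,0,0,0,0],[0,0.7,0,0,0,0],[0,0.6,0,0,0,0],[0,0,0,0,0,0],[0,0,0,0,0,0]]], claw=0)

```text
clock: 30.52
eef_pos: [574.0, 104.5, 88.9]
tool_rot: [-1.558, 0.002, -1.63]
force: [-0.1, 0.4, 0.9]
width: 0.1
```

```bash
python3 -c "
from h import *
plan(561.5,104.5,76,-3.6)"
```

```text
pos [574.  104.5  88.9] F [-0.1  0.4  0.9] w 0.1 t 30.52 
 now-axes [ 0.02  0.32 -0.31] | final-axes [ 0.02  0.32 -0.31] | turn [-0.14  0.04 -0.02] | up(1u) in tool [-0.   -1.    0.01]
```

>>> apply_moves(commands=[[[0,0,-0.3,-0.14,0.04,0],[0,0.1,-0.05,0,0,0],[0,0.1,0,0,0,0],[0,0.1,0,0,0,0],[0,0.1,0,0,0,0]]])

```text
clock: 30.93
eef_pos: [562.4, 104.6, 75.5]
tool_rot: [-1.565, 0.002, -1.635]
force: [1.2, 0.2, 0.8]
width: -0.0
```

>>> apply_moves(commands=[[[0,0.12,0,0,0,0],[0,0.12,0,0,0,0],[0,0.12,0,0,0,0]]])

```text
clock: 31.18
eef_pos: [562.9, 104.7, 64.8]
tool_rot: [-1.564, 0.006, -1.635]
force: [-18.0, 0.7, 68.3]
width: -0.0
```

Tab 4 is home (stopped at 64.8). Next is tab 3, pressing more gently.

>>> apply_moves(commands=[[[0,-0.3,0,0,0,0],[0,-0.2,-0.03,0,0,0],[0.6,0,0,0,0,0],[0.6,0,0,0,0,0],[0.28,0,0,0,0,0],[0,0,0,0,0,0],[0,0,0,0,0,0]]])

```text
clock: 31.77
eef_pos: [559.6, 46.1, 86.8]
tool_rot: [-1.559, 0.011, -1.632]
force: [0.8, 1.6, 0.3]
width: 0.2
```

```bash
python3 -c "
from h import *
plan(558.5,45,76,-3.6)"
```

```text
pos [559.6  46.1  86.8] F [0.8 1.6 0.3] w 0.2 t 31.77 
 now-axes [ 0.03  0.27 -0.03] | final-axes [ 0.03  0.27 -0.03] | turn [-0.13  0.02 -0.13] | up(1u) in tool [-0.01 -1.    0.01]
```

>>> apply_moves(commands=[[[0.03,0.1,-0.03,-0.13,0,-0.13],[0,0.1,-0.02,0,0,0],[0,0.1,0,0,0,0],[0,0.1,0,0,0,0],[0,0.08,0,0,0,0],[0,0.08,0,0,0,0]]])

```text
clock: 32.27
eef_pos: [558.1, 48.1, 64.9]
tool_rot: [-1.571, -0.0, -1.627]
force: [-13.7, 1.2, 61.5]
width: -0.0
```

>>> apply_moves(commands=[[[0,0.06,0,0,0,0],[0,0.06,0,0,0,0]]])

```text
clock: 32.43
eef_pos: [558.0, 48.1, 65.3]
tool_rot: [-1.57, 0.004, -1.626]
force: [-6.0, 0.4, 24.3]
width: 0.3
```

Tab 3 is home. Tab 2 next.

>>> apply_moves(commands=[[[0,-0.3,0,0,0,0],[0.05,-0.2,0,0,0,0],[0,0,0.7,0,0,0],[0,0,0.8,0,0,0],[0,0,0.7,0,0,0],[0,0,0,0,0,0],[0,0,0,0,0,0]]])

```text
clock: 33.02
eef_pos: [646.0, 46.4, 83.9]
tool_rot: [-1.575, 0.007, -1.621]
force: [-0.5, -0.7, -0.8]
width: 0.0
```

```bash
python3 -c "
from h import *
plan(649.5,40,76,-3.6)"
```

```text
pos [646.   46.4  83.9] F [-0.5 -0.7 -0.8] w 0.0 t 33.02 
 now-axes [0.16 0.2  0.1 ] | final-axes [0.15 0.2  0.1 ] | turn [ 0.05  0.15 -0.09] | up(1u) in tool [-0.01 -1.   -0.  ]
```

>>> apply_moves(commands=[[[0.17,0,0.1,0.05,0.13,-0.08],[0.03,0.05,0,0,0,0],[0,0.1,0,0,0,0],[0,0.08,0,0,0,0]]])

```text
clock: 33.35
eef_pos: [647.1, 38.3, 72.8]
tool_rot: [-1.574, 0.0, -1.633]
force: [0.2, -0.3, 7.1]
width: -0.2
```

>>> apply_moves(commands=[[[0,0.1,0,0,0,0],[0,0.08,0,0,0,0],[0,0.07,0,0,0,0],[0,0.06,0,0,0,0]]])

```text
clock: 33.68
eef_pos: [647.2, 38.3, 65.4]
tool_rot: [-1.571, 0.004, -1.634]
force: [-6.2, 1.1, 22.7]
width: 0.4
```

Tab 2 is home (65.4, 23 N). Tab 1 next.

>>> apply_moves(commands=[[[0,-0.3,0,0,0,0],[0,-0.2,0.03,0,0,0],[-0.6,0,0,0,0,0],[-0.6,0,0,0,0,0],[-0.3,0,0,0,0,0],[0,0,0,0,0,0],[0,0,0,0,0,0]]])

```text
clock: 34.27
eef_pos: [651.2, 98.0, 88.6]
tool_rot: [-1.57, 0.003, -1.638]
force: [0.3, -0.8, 1.2]
width: 0.0
```

```bash
python3 -c "
from h import *
plan(653,99.3,76,-3.6)"
```

```text
pos [651.2  98.   88.6] F [ 0.3 -0.8  1.2] w 0.0 t 34.27 
 now-axes [-0.03  0.31  0.04] | final-axes [-0.04  0.31  0.04] | turn [-0.01 -0.05 -0.04] | up(1u) in tool [-0. -1.  0.]
```

>>> apply_moves(commands=[[[-0.03,0.15,0.03,0,-0.05,0],[0,0.12,0,0,0,0],[0,0.1,0,0,0,0],[0,0.08,0,0,0,0]]])

```text
clock: 34.6
eef_pos: [652.6, 96.1, 69.8]
tool_rot: [-1.569, 0.003, -1.636]
force: [-0.9, 3.2, 6.5]
width: -0.0
```

>>> apply_moves(commands=[[[0,0.09,0,0,0,0],[0,0.08,0,0,0,0],[0,0.07,0,0,0,0],[0,0.06,0,0,0,0]]])

```text
clock: 34.93
eef_pos: [652.7, 96.2, 65.4]
tool_rot: [-1.571, 0.012, -1.639]
force: [-3.9, 1.6, 15.1]
width: 0.1
```

All four tabs stopped at about 65 mm, the expected home height of 65.5. Backing off for a numeric check.

>>> apply_moves(commands=[[[0,-0.4,0,0,0,0],[0,-0.8,0,0,0,0],[0,-0.8,-0.6,0,0,0],[0.3,-0.5,-0.9,0,0,0],[0.3,0,-0.9,0,0,0],[0,0,-0.8,0,0,0],[0,0,0,0,0,0]]])

```text
clock: 35.52
eef_pos: [517.7, 71.4, 166.7]
tool_rot: [-1.573, 0.009, -1.648]
force: [-0.3, 0.6, -0.0]
width: -0.0
```

```bash
python3 - <<'E'
from tabs import *
d=tabs('w18',65.5); plan(605,73,200,-3.6)
# apparent visible height of tab's near side: compare with prediction of top-face corners at home
for x,y in((653.4,99.2),(649.6,39.3),(557.8,44.8),(561.6,104.7)): print('home',proj(d,[x,y,65.5])[0].round(1),'up',proj(d,[x,y,73.5])[0].round(1))
t=shot('top')
for r in rects(t,'blue',4,40): print('blue',r)
for r in rects(t,'green',8,40): print('green',r)
E
```

```text
[149. 304.] 441.8 227.3 20.1 20.1 20.1
[200. 282.] 458.9 179.7 20.1 18.7 19.5
[ 95. 226.] 514.2 253.3 19.0 19.6 19.9
[149. 202.] 531.1 206.1 18.9 18.0 19.4
[275. 152.] 561.6 104.4 17.5 21.3 85.7
[356. 151.] 557.9 44.7 17.0 21.3 86.6
[358.  14.] 647.0 39.4 17.5 16.1 85.4
[266.  15.] 651.1 99.1 18.0 17.4 85.5
pos [521.3  70.9 167.2] F [0.6 0.3 0.1] w 0.0 t 35.57 
 now-axes [-0.22 -0.81  2.08] | final-axes [-0.18 -0.82  2.09] | turn [-0.03 -0.16 -0.09] | up(1u) in tool [-0.01 -1.    0.  ]
home [266.   11.2] up [263.7   7.9]
home [358.1   9.6] up [359.2   6.1]
home [356.4 151.6] up [357.3 153.2]
home [274.8 152.7] up [273.1 154.3]
blue ([408.6, 242.1], 415.5, -241.5, 91.8, 55.4, -11.5)
green ([222.5, 371.6], 3.5, 342.0, 174.4, 93.1, -17.7)
green ([432.0, 191.8], 577.1, -317.0, 26.0, 25.9, -0.5)
green ([634.5, 3.3], 1226.8, -1025.1, 47.4, 39.7, -87.3)
green ([600.6, 13.9], 1189.2, -911.7, 210.9, 21.9, 60.6)
```

```bash
python3 -c "
from cell import finish_job
print(finish_job())"
```

```text
the job is handed in; nothing more can be done
None
```

I stacked slab, sheet, slab flat in the carrier, seated the grey lid, pressed all four snap tabs to their stops, and handed the job in at about 36 s. No verdict was reported.

**What the last checks showed**
- **Slabs:** only two slabs were on the worktop, so one sheet was enough. The spare sheet stays about 370 mm from the carrier.
- **Set-down heights:** each layer touched down at the tool height I expected. The most force I read at set-down was about 13 N.
- **Lid:** with the tabs still up, its centre measured within about 1 mm of the fitted carrier centre, and its angle matched the carrier's. It seated 0.7 mm below the expected tool height.
- **Tabs:** all four stopped at a tool height of 64.8 to 65.4 mm, against 65.5 mm expected for home. In the last wrist picture the two near tabs and the spacing between tabs fit the pressed height. The two far tabs were cut off by the picture edge, so for those I rely on the height where the press stopped.

**What went wrong or disagreed**
- **First grip:** the fingers closed above the first slab, because their tips stand about 10 mm back at that opening. I reopened and gripped lower.
- **Sheet placement:** the sheet caught on the carrier's far end and pivoted about 16° in the grip. I lifted it, tilted the tool to level it and set it down flat.
- **Tab presses:** tabs 4 and 3 were pressed with about 60 to 68 N, under the 120 N limit but more than needed.
- **Not checked:** I did not measure the jars at the end. I saw no contact with them along the way.

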